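Clear out-of-date syringes into the lever-operated sharps bin

ROBOT

A 6-joint arm with a two-finger parallel gripper is mounted at the origin on a cart in front of the work surface, level with it; the furniture and walls round the work are solid. World frame = base frame: x ahead of the robot, y to its left, z up, the work surface at z = 0. Lengths are in m, angles in rad, forces in N, time in s.
With the tool pointing down it reaches from about 0.425 to 0.95 m from the base axis. Payload 3.5 kg.
Tool frame: the origin (TCP) lies at the very end of the fingers, on their centre line; the grasp point (between the pads) lies 19 mm behind it (grip_depth is the distance from the TCP to the grasp point, in m); x points along the fingers, z is the direction in which the jaws open and shut, and the axes are right-handed (so a half turn about x gives the same grasp; the last joint's range is limited). The gripper opens to 85 mm and grips with 20 to 120 N. Pads are 22 mm wide; open, the fingers measure 114 mm over their backs; the gripper's body (76 mm by 85 mm) begins 54 mm behind the grasp point. The pads swing forward as they close: fully open they stand 13 mm farther back than shut.
Start: joints at [-0.15, 0.286, 1.577, -0, 1.279, -0.15], TCP at [0.675, 0, 0.231] pointing down, gripper open.
Joint ranges: [-2.77, 2.77], [-0.9, 2.22], [0.21, 2.48], [-1.53, 4.67], [0.24, 2.81], [-2.84, 2.84]. Speed limits (rad/s): [2.79, 2.79, 3.14, 3.14, 3.14, 3.14].

INTERFACE

Orientations are given as a unit quaternion [x, y, z, w].
In Python, from plant import get_state, read_camera, calibration, sign_off, recognise, grip_depth gives the robot as it stands. The module is installed in compiled form; this text tells all that it offers.
- The arm moves only by the tool servo_tool, never from a script. Its argument "deltas" is a list that holds one entry, the list of rows, each a list of 4 numbers: the shift along the world's x, y, z scaled (see below), then the turn about the world's z scaled (see below). In form: [[[tx, ty, tz, spin], ...]]. A call has exactly 5 rows; each row is the pose to reach, as a shift and turn from the pose commanded when the call began; what a row does not reach only later rows make up. The controller multiplies each number of a shift by 10 cm and each number of a turn by 90 degrees. A row lasts 1/10 s, in which the tool goes at most 50 mm and 8.59 degrees, less where a joint would pass 70% of its speed; a pose out of reach is approached as far as the arm can. A call with a number of a shift or a turn outside -1 to 1 is refused whole. A call with a gripper value outside its range is refused whole. "claw" is the gripper's target within -1 to 1 (fully open at 1, half-way at 0, shut at -1), set as the call begins (left out, the last holds). The fingers move at their own pace and stop on an object; "force" is the grip in N (left out, the last holds). Time passes only in rows, so rows that repeat a pose let the fingers close, or fill a call up. It gives the time, the measured TCP pose, the force and the opening at its end, in the units of the state.
- get_state(): the state, without advancing time (a new reading comes with each control period).
- read_camera(name): name is "scene" or "side" or "wrist"; returns the picture (480x640x3 uint8, blue, green, red); there is no depth.
- calibration(name): a dict with "intrinsics" (3x3 intrinsics, pixels), "R" (3x3) and "t" (3): a world point X has camera coordinates R X + t; the wrist camera has in their place "T_tool_cam" (4x4, takes a point from camera to tool coordinates, whose origin is the TCP and whose axes are the tool frame's). Camera axes: x right, y down, z forward; pixel columns grow to the right and rows downward; lengths in m; the calibration is good to about 2 mm. A picture is of the moment at which its call begins: read the wrist's pose just before it. calibration takes no time and is no camera call.
- sign_off(): hands the job in, once; it reports no verdict.
Trained networks look in the newest picture that a camera, given by its name, has taken for a name from the list of things; names that differ only in an ending like _2 or _b are one class to them, and where a whole thing is asked for, a point or a joint stands for the part that bears it (a point fixed in the world has none). Each returns a list of dicts, best first, with "p" (0 to 1); they miss things now and then, are a little off and sometimes report something else, mostly with a low value. They report only what shows in the picture. A call takes as long as a camera call.
- recognise(camera, query): "at" ([x, y, z] in m, in world coordinates, good to about 4 mm: the middle of the surface that is visible of it).
The state is a dict: "time": time; "qpos": joint angles; "dq": joint speeds; "joint_efforts": joint torques, N m; "eef_pos": TCP position; "tcp_rot": TCP orientation; "contact_force": force on the tool from outside, world axes, zero at the start; "wrist_torque": the same for the moment, N m; "opening": opening from 0.0 (shut) to 1.0 (fully open).
Only numpy, scipy, OpenCV 4.12 (cv2) and the standard library are available. Lean on these libraries where they do the work, as an engineer would, in place of code of your own. Each camera call takes 0.05 s, during which the arm holds its last target. There are 200 camera calls.

TASK

The syringes in the small desktop drawer cabinet are out of date. Pull the drawer out to its stop, lay every syringe on the feed slide of the sharps bin while its lid is shut, and only then press the lid-lift lever down and keep the lid raised until all of them have slid into the bin. Let the lever go so that the lid closes over them, leave the drawer pushed fully home, and do not disturb the amber bottle, the tape roll or the label roll standing behind the bin.

Things in the scene. Friction and masses are not known exactly. Their poses are not given: they have to be found in the camera images.
- sharps_bin: White plastic drop-in sharps bin, 148 wide (its x) x 330 long (its y, lever included) x 172 mm high, fixed. Origin on the desk top under the slide's lower edge, where the lid's front comes down; z up. The -y half is a feed slide, the +y half (y = 0 to 119 mm, x = -65 to 65 mm) the bin itself: floor at z = 4 mm, walls to z = 98 mm, mouth covered by the lid
- slide_mid (a point): Middle of the feed slide's surface (x = 0, y = -65, z = 112 mm in the bin's frame; same axes). Slippery steel, 130 mm wide between side walls 30 mm tall; it falls at 30 degrees towards +y, from z = 150 at y = -130 (end panel to z = 172) to z = 75 mm at y = 0. Things laid on it slip down by themselves and stop against the shut lid, or one behind the other
- lid (a joint): Hinge of the grey hood lid, one rigid piece with the lift lever. 0 = shut, 0.6 rad = fully raised (front edge about 65 mm up). Hinge line along the bin's x at y = 121, z = 100 mm. Shut, it reaches to its front apron at y = 5 mm (top z = 138 mm, lower edge 5 mm above the slide's). It falls shut when the lever is let go; pressing the pad takes about 4 to 9 N
- lever_pad (a point): Centre of the top of the lid-lift lever's steel pad, 64 mm wide (bin's x) and 34 mm deep (bin's y), carried by two arms behind the lid's hinge at the +y end of the bin: 58 mm beyond the hinge line and about 124 mm above the desk with the lid shut. Pushing it straight down about 33 mm raises the lid fully
- cabinet: Grey one-drawer desktop cabinet, 190 deep (its x) x 340 wide (its y) x 80 mm high, fixed to the desk. Origin in the middle of its underside, front looks to its -x
- cabinet_drawer0 (a joint): Slide of the drawer, 0 = fully home, 0.126 m = pulled out (cabinet's -x) to the stop; friction about 1 N. Inside: 298 mm wide (y), floor 22 mm above the desk; ribs 5 mm high and 4 mm wide along x part it into five lanes 50 mm apart, a cross wall 22 mm high closes them 102 mm behind the front wall. Side walls 6 mm thick, top 58 mm above the desk; front panel's top 68 mm
- cabinet_drawer0_handle (a point): Grip point at the middle of the drawer's steel bar handle, about 44 mm above the desk: bar about 10 mm thick and 120 mm long along the cabinet's y, standing 35 mm off the drawer's front; it can be pinched from above
- syringe_1: Empty 5 ml plastic syringe, 91 mm long with its plunger, lying flat in the drawer lengthways (about along the cabinet's x). Origin under the middle of the barrel; long axis = its y, plunger end at +y (46 mm), nozzle end at -y (-45 mm). Barrel 12 mm wide (its x), 14 mm high (its z), 64 mm long; finger flange 24 mm wide at y = 31 mm. 20 g. Three to five of the five are there
- syringe_2: Empty 5 ml plastic syringe, 91 mm long with its plunger, lying flat in the drawer lengthways (about along the cabinet's x). Origin under the middle of the barrel; long axis = its y, plunger end at +y (46 mm), nozzle end at -y (-45 mm). Barrel 12 mm wide (its x), 14 mm high (its z), 64 mm long; finger flange 24 mm wide at y = 31 mm. 20 g. Three to five of the five are there
- syringe_3: Empty 5 ml plastic syringe, 91 mm long with its plunger, lying flat in the drawer lengthways (about along the cabinet's x). Origin under the middle of the barrel; long axis = its y, plunger end at +y (46 mm), nozzle end at -y (-45 mm). Barrel 12 mm wide (its x), 14 mm high (its z), 64 mm long; finger flange 24 mm wide at y = 31 mm. 20 g. Three to five of the five are there
- syringe_4: Empty 5 ml plastic syringe, 91 mm long with its plunger, lying flat in the drawer lengthways (about along the cabinet's x). Origin under the middle of the barrel; long axis = its y, plunger end at +y (46 mm), nozzle end at -y (-45 mm). Barrel 12 mm wide (its x), 14 mm high (its z), 64 mm long; finger flange 24 mm wide at y = 31 mm. 20 g. Three to five of the five are there
- syringe_5: Empty 5 ml plastic syringe, 91 mm long with its plunger, lying flat in the drawer lengthways (about along the cabinet's x). Origin under the middle of the barrel; long axis = its y, plunger end at +y (46 mm), nozzle end at -y (-45 mm). Barrel 12 mm wide (its x), 14 mm high (its z), 64 mm long; finger flange 24 mm wide at y = 31 mm. 20 g. Three to five of the five are there
- amber_bottle: Amber bottle with screw cap, 52 mm across, 110 mm high, bystander behind and between bin and cabinet; origin under its middle
- tape_roll: Roll of brown packing tape lying flat, 94 mm across, 48 mm high, bystander behind the bin; origin under its middle
- label_roll: Roll of labels lying flat, 68 mm across, 30 mm high, bystander behind the bin; origin under its middle

How it is judged:
On the way, in this order (a step that is already met when the one before it is completed fails the run):
1. the drawer is pulled out to its stop (value of joint cabinet_drawer0 above 0.118 m), for 0.2 s.
2. every syringe lies at rest on the feed slide, released, the lid still shut (x of syringe_1 in the frame of sharps_bin between -0.068 and 0.068 m and y of syringe_1 in the frame of sharps_bin between -0.135 and 0.005 m and z of syringe_1 in the frame of sharps_bin between 0.07 and 0.21 m and linear speed of each of syringe_1, syringe_2, syringe_3, syringe_4, syringe_5 below 0.03 m/s and contact force between each of syringe_1, syringe_2, syringe_3, syringe_4, syringe_5 and the fingers below 0.05 N and x of syringe_2 in the frame of sharps_bin between -0.068 and 0.068 m and y of syringe_2 in the frame of sharps_bin between -0.135 and 0.005 m and z of syringe_2 in the frame of sharps_bin between 0.07 and 0.21 m and x of syringe_3 in the frame of sharps_bin between -0.068 and 0.068 m and y of syringe_3 in the frame of sharps_bin between -0.135 and 0.005 m and z of syringe_3 in the frame of sharps_bin between 0.07 and 0.21 m and x of syringe_4 in the frame of sharps_bin between -0.068 and 0.068 m and y of syringe_4 in the frame of sharps_bin between -0.135 and 0.005 m and z of syringe_4 in the frame of sharps_bin between 0.07 and 0.21 m and x of syringe_5 in the frame of sharps_bin between -0.068 and 0.068 m and y of syringe_5 in the frame of sharps_bin between -0.135 and 0.005 m and z of syringe_5 in the frame of sharps_bin between 0.07 and 0.21 m and value of joint lid below 0.06 rad), for 0.2 s.
3. the lever is held down, the lid well raised, and every syringe has slid into the bin (x of syringe_1 in the frame of sharps_bin between -0.068 and 0.068 m and y of syringe_1 in the frame of sharps_bin between 0 and 0.122 m and z of syringe_1 in the frame of sharps_bin between -0.005 and 0.07 m and x of syringe_2 in the frame of sharps_bin between -0.068 and 0.068 m and y of syringe_2 in the frame of sharps_bin between 0 and 0.122 m and z of syringe_2 in the frame of sharps_bin between -0.005 and 0.07 m and x of syringe_3 in the frame of sharps_bin between -0.068 and 0.068 m and y of syringe_3 in the frame of sharps_bin between 0 and 0.122 m and z of syringe_3 in the frame of sharps_bin between -0.005 and 0.07 m and x of syringe_4 in the frame of sharps_bin between -0.068 and 0.068 m and y of syringe_4 in the frame of sharps_bin between 0 and 0.122 m and z of syringe_4 in the frame of sharps_bin between -0.005 and 0.07 m and x of syringe_5 in the frame of sharps_bin between -0.068 and 0.068 m and y of syringe_5 in the frame of sharps_bin between 0 and 0.122 m and z of syringe_5 in the frame of sharps_bin between -0.005 and 0.07 m and value of joint lid above 0.35 rad and contact force between lid_c0 and anything else above 0.3 N), for 0.3 s.
4. the lever is let go and the lid has closed over the syringes (x of syringe_1 in the frame of sharps_bin between -0.068 and 0.068 m and y of syringe_1 in the frame of sharps_bin between 0 and 0.122 m and z of syringe_1 in the frame of sharps_bin between -0.005 and 0.07 m and x of syringe_2 in the frame of sharps_bin between -0.068 and 0.068 m and y of syringe_2 in the frame of sharps_bin between 0 and 0.122 m and z of syringe_2 in the frame of sharps_bin between -0.005 and 0.07 m and x of syringe_3 in the frame of sharps_bin between -0.068 and 0.068 m and y of syringe_3 in the frame of sharps_bin between 0 and 0.122 m and z of syringe_3 in the frame of sharps_bin between -0.005 and 0.07 m and x of syringe_4 in the frame of sharps_bin between -0.068 and 0.068 m and y of syringe_4 in the frame of sharps_bin between 0 and 0.122 m and z of syringe_4 in the frame of sharps_bin between -0.005 and 0.07 m and x of syringe_5 in the frame of sharps_bin between -0.068 and 0.068 m and y of syringe_5 in the frame of sharps_bin between 0 and 0.122 m and z of syringe_5 in the frame of sharps_bin between -0.005 and 0.07 m and value of joint lid below 0.04 rad), for 0.2 s.
At the end, for the whole second after the job is handed in: every syringe that was there lies at rest inside the bin, the lid is shut (under 0.04 rad), the drawer is home to within 8 mm, and bottle, tape roll and label roll stand within 30 mm of where they were (all of step 4 and linear speed of each of syringe_1, syringe_2, syringe_3, syringe_4, syringe_5 below 0.03 m/s and value of joint cabinet_drawer0 below 0.008 m and distance of each of amber_bottle, tape_roll, label_roll from where it was at the start of the episode below 0.03 m); the robot touches nothing.
It fails at once if bottle, tape roll or label roll pushed more than 50 mm away or tipped over (distance of any of amber_bottle, tape_roll, label_roll from where it was at the start of the episode above 0.05 m or angle between any of amber_bottle, tape_roll, label_roll's own z axis and vertical above 0.6 rad).
Of syringe_1, syringe_2, syringe_3, syringe_4, syringe_5 only 3 to 5 are there at a start; the rules pass over those that are not, and their reading is None.
At some moment in a run one of syringe_1, syringe_2, syringe_3, syringe_4, syringe_5 may be knocked a few centimetres aside while the robot is not near it.
Once in a run the grip may slacken for a moment while it holds something.
It also fails if it takes over 210 s, if anything falls off the work surface, if the arm or the gripper's body presses on something with over 40 N, if the wrist force passes 120 N, or if a joint passes its speed limit or range.

## Working session

There is one attempt and no reset: what is moved stays moved. The work goes in short steps, Python scripts to look and compute and a tool call to move; the robot and the scene stay as the last step left them, time stands still between calls to the robot, and variables do not carry over. Pictures are saved under pics/ and viewed, about 12 in all and at most 16, crops included, and the job is handed in when it is done.

Besides the shell and the picture viewer there is one more tool, called as name(argument=value, ...) on one line, values as JSON. servo_tool: Moves the arm, as the interface text tells. Its arguments: {"type":"object","properties":{"deltas":{"type":"array"},"claw":{"type":"number"},"force":{"type":"number"}},"required":["deltas"]}

```bash
mkdir -p pics
cat > h.py <<'E'
from plant import *
import numpy as np, cv2
def snap(c,n):
    im=read_camera(c); cv2.imwrite(f'pics/{n}.png',im); return im
def rec(c,q,k=6):
    for d in recognise(c,q)[:k]: print(c,q,np.round(d['at'],3),round(d['p'],2))
def px(c,P):
    K=calibration(c); q=np.array(K['intrinsics'])@(np.array(K['R'])@np.array(P)+np.array(K['t'])); return np.round(q[:2]/q[2],1)
E
python3 - <<'E'
from h import *
s=get_state(); print(s)
print(grip_depth)
for c in ['scene','side']:
    snap(c,c+'0')
    for q in ['sharps_bin','slide_mid','lever_pad','lid','cabinet','cabinet_drawer0_handle','amber_bottle','tape_roll','label_roll','syringe_1']: rec(c,q,3)
    K=calibration(c);print(-np.array(K['R']).T@np.array(K['t']))
print(calibration('wrist'))
print(get_state()['time'])
E
```

```text
{'time': 0.0, 'qpos': array([-1.49991810e-01,  2.87172390e-01,  1.57816265e+00,  2.45454106e-05,
        1.27861402e+00, -1.49991011e-01]), 'dq': array([-0.00062335,  0.00020891, -0.00119803,  0.00215083,  0.00046446,
       -0.00110458]), 'joint_efforts': array([-1.79628755e-04, -4.05981302e+01, -2.92628127e+01, -1.54224781e-04,
        5.81841552e-03,  3.74769741e-06]), 'eef_pos': array([6.74346603e-01, 1.39793546e-04, 2.29950473e-01]), 'tcp_rot': array([1.35497887e-04, 7.07928811e-01, 1.29914618e-04, 7.06283770e-01]), 'contact_force': array([ 0.35928723, -0.2059191 , -0.08248796]), 'wrist_torque': array([ 0.00081383,  0.00435517, -0.00124916]), 'opening': 1.0028202143545975}
0.0187
scene slide_mid [0.451 0.175 0.103] 0.62
scene lever_pad [0.457 0.251 0.121] 0.61
scene lid [0.455 0.246 0.12 ] 0.7
scene cabinet [ 0.607 -0.279  0.084] 0.75
scene cabinet [0.734 0.175 0.045] 0.4
scene cabinet_drawer0_handle [ 0.56  -0.288  0.047] 0.86
scene amber_bottle [0.705 0.022 0.058] 0.94
scene tape_roll [0.733 0.173 0.048] 0.66
scene label_roll [0.706 0.021 0.063] 0.61
[-0.39862309 -0.47970716  
[... 294 characters left out ...]
 0.068] 0.83
side amber_bottle [0.716 0.046 0.063] 0.7
side tape_roll [0.717 0.197 0.029] 0.77
side label_roll [0.674 0.316 0.03 ] 0.73
[0.44410126 1.06333669 0.94220121]
{'intrinsics': array([[388.80317414,   0.        , 328.57704269],
       [  0.        , 388.80317414, 242.47983733],
       [  0.        ,   0.        ,   1.        ]]), 'T_tool_cam': array([[-4.18688181e-04, -3.25720541e-01,  9.45465998e-01,
        -1.42299222e-01],
       [-6.21143287e-04, -9.45465814e-01, -3.25720752e-01,
         8.36261184e-02],
       [ 9.99999719e-01, -7.23645287e-04,  1.93536234e-04,
         9.76041274e-04],
       [ 0.00000000e+00,  0.00000000e+00,  0.00000000e+00,
         1.00000000e+00]])}
1.1
```

View pics/scene0.png

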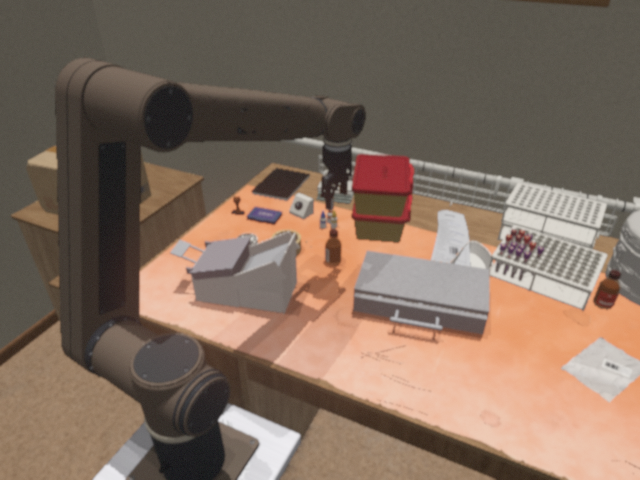

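View pics/side0.png

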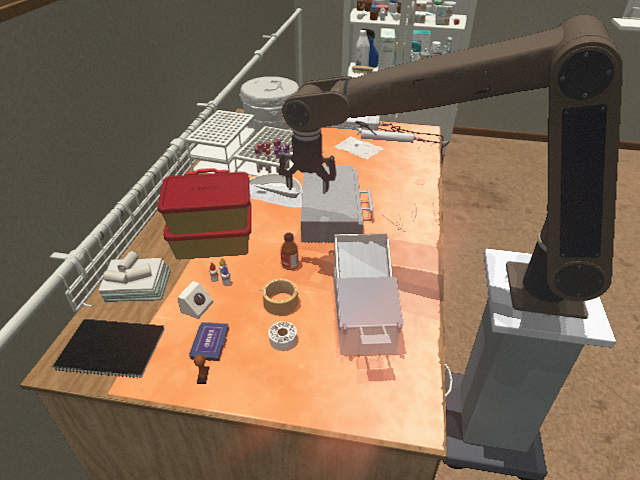

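The scene shows the bin at (245,270), lever to the left (180,250), and the cabinet at (420,290) with its handle at (415,325). The side view shows the bin at (370,290) with the lever at (372,335) and the cabinet at (335,200) with its handle at (365,205). I'll zoom in on the corners next.

Run:
```python
from h import *
a=cv2.imread('pics/side0.png');b=cv2.imread('pics/scene0.png')
A=cv2.resize(a[225:365,315:425],None,fx=4,fy=4,interpolation=3)   #440x560
B=cv2.resize(a[160:250,290:385],None,fx=3.5,fy=3.5,interpolation=3)
o=np.zeros((600,800,3),np.uint8);o[:560,:440]=A;o[:B.shape[0],450:450+B.shape[1]]=B
cv2.imwrite('pics/c1.png',o)
A=cv2.resize(b[225:345,165:305],None,fx=3,fy=3,interpolation=3);B=cv2.resize(b[245:350,345:500],None,fx=2.4,fy=2.4,interpolation=3)
o=np.zeros((600,800,3),np.uint8);o[:A.shape[0],:420]=A;o[:B.shape[0],425:425+B.shape[1]]=B
cv2.imwrite('pics/c2.png',o)
```

```text
(no output)
```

View pics/c1.png

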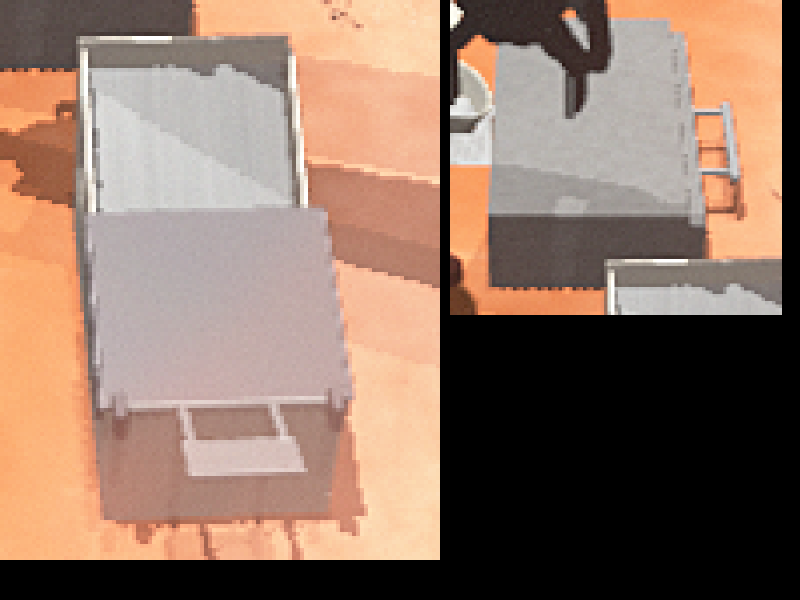

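View pics/c2.png

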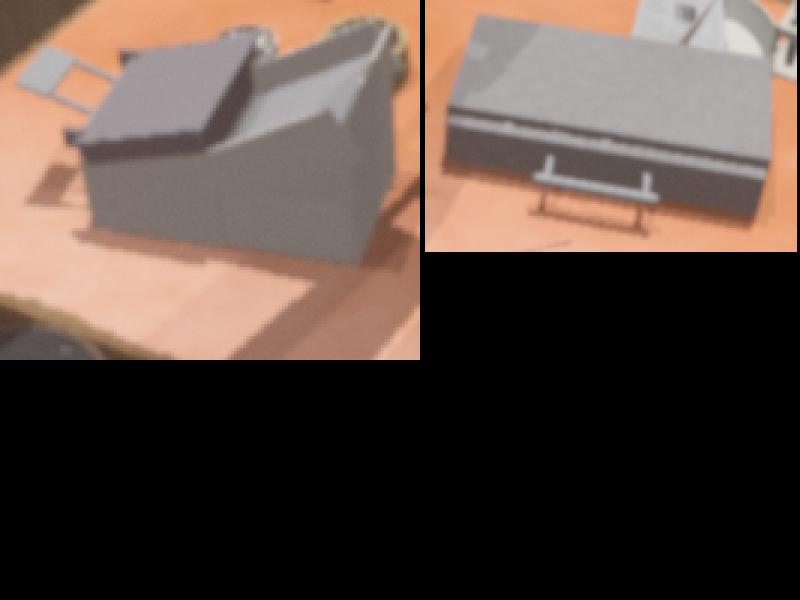

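```bash
cat > fit.py <<'E'
from h import *
from scipy.optimize import least_squares
def fit(obs,x0):
    def W(p,P): c,s=np.cos(p[2]),np.sin(p[2]); return [p[0]+c*P[0]-s*P[1],p[1]+s*P[0]+c*P[1],P[2]]
    f=lambda p:np.concatenate([px(c,W(p,P))-uv for c,P,uv in obs])
    r=least_squares(f,x0,loss='soft_l1',x_scale=[.1,.1,.1],diff_step=1e-3); print(np.round(r.x,4));print(np.round(f(r.x).reshape(-1,2),1).tolist()); return r.x
px0=px
def px(c,P):
    K=calibration(c); q=np.array(K['intrinsics'])@(np.array(K['R'])@np.array(P)+np.array(K['t'])); return q[:2]/q[2]
a='side';b='scene'
B=fit([(a,(.074,-.13,.172),(334.5,234.5)),(a,(-.074,-.13,.172),(387,234.5)),
(a,(.032,.162,.124),(360.5,334.5)),(a,(-.032,.162,.124),(389.2,335)),(a,(-.032,.196,.124),(391.2,343)),(a,(.032,.196,.124),(361.7,343.7)),
(b,(.032,.196,.124),(180,240)),(b,(-.032,.196,.124),(170,253.3)),(b,(-.07,.121,0),(195.7,300)),(b,(-.074,-.13,0),(285,312.7))],[.47,.12,0])
C=fit([(a,(.095,.17,.08),(300.9,220.9)),(a,(-.095,.17,.08),(358.6,220.9)),(a,(-.095,-.17,.08),(352,165.7)),(a,(.095,.17,0),(301.4,242)),
(b,(.095,.17,.08),(367,251)),(b,(-.095,.17,.08),(354.2,289.6)),(b,(-.095,-.17,.08),(488.7,311.7)),(b,(.095,-.17,.08),(488.7,275)),(b,(-.13,.06,.044),(390,318.7)),(b,(-.13,-.06,.044),(442.9,328.3))],[.65,-.25,0])
E
python3 fit.py
```

```text
[0.4913 0.1916 0.2434]
[[-3.3, 0.3], [0.5, -1.5], [-0.6, -1.7], [-0.6, -3.5], [0.1, 0.7], [0.1, 1.4], [-0.6, 0.2], [-0.7, 0.2], [0.9, 0.7], [-1.1, 1.5]]
[ 0.6553 -0.2663  0.199 ]
[[-0.6, 0.4], [4.6, 0.3], [3.3, -0.8], [-0.6, 0.1], [-0.5, -1.4], [-0.8, 2.0], [1.5, 1.9], [0.6, -7.9], [3.0, -0.5], [-1.4, -2.0]]
```

The bin fits at (0.491, 0.192) with yaw 0.24, and the cabinet at (0.655, −0.266) with yaw 0.20. I'll move above the handle and look with the wrist camera.

servo_tool(deltas=[[[-0.1,-0.2,0,0.03],[-0.2,-0.4,0,0.06],[-0.3,-0.6,0,0.09],[-0.4,-0.8,0,0.11],[-0.5,-1.0,0,0.127]]], claw=1)

```text
time: 1.6
eef_pos: [0.6246, -0.1007, 0.2314]
tcp_rot: [-0.071, 0.704, 0.071, 0.704]
contact_force: [0.6, 0.2, -1.0]
opening: 0.998
```

servo_tool(deltas=[[[-0.1,-0.2,0,0],[-0.2,-0.4,0,0],[-0.3,-0.6,0,0],[-0.4,-0.8,0,0],[-0.5,-1.0,0,0]]])

```text
time: 2.1
eef_pos: [0.5745, -0.2008, 0.2314]
tcp_rot: [-0.07, 0.704, 0.07, 0.704]
contact_force: [-1.0, 0.1, 0.6]
opening: 1.001
```

servo_tool(deltas=[[[-0.1,-0.2,0,0],[-0.2,-0.4,0,0],[-0.3,-0.6,0,0],[-0.45,-0.9,0,0],[-0.45,-0.9,0,0]]])

```text
time: 2.6
eef_pos: [0.5287, -0.2929, 0.2315]
tcp_rot: [-0.07, 0.704, 0.069, 0.704]
contact_force: [0.2, 0.1, 0.6]
opening: 1.0
```

```bash
cat >> h.py <<'E'
from scipy.spatial.transform import Rotation as R_
def wcam():
    s=get_state();K=calibration('wrist');T=np.eye(4);T[:3,:3]=R_.from_quat(s['tcp_rot']).as_matrix();T[:3,3]=s['eef_pos']
    return np.array(K['intrinsics']),T@np.array(K['T_tool_cam'])
def wpix(M,P):
    K,T=M; q=K@(T[:3,:3].T@(np.array(P)-T[:3,3])); return q[:2]/q[2]
def wray(M,uv,z):
    K,T=M; d=T[:3,:3]@np.linalg.solve(K,[uv[0],uv[1],1]); o=T[:3,3]; return o+d*(z-o[2])/d[2]
def W(p,P):
    c,s=np.cos(p[2]),np.sin(p[2]); return np.array([p[0]+c*P[0]-s*P[1],p[1]+s*P[0]+c*P[1],P[2]])
def pose():
    s=get_state();M=R_.from_quat(s['tcp_rot']).as_matrix();print('t',round(s['time'],2),'tcp',np.round(s['eef_pos'],4),'jaw yaw',round(np.arctan2(M[1,2],M[0,2]),4),'op',round(s['opening'],3),'F',np.round(s['contact_force'],1))
E
python3 - <<'E'
from h import *
pose();M=wcam();im=snap('wrist','w1');rec('wrist','cabinet_drawer0_handle');rec('wrist','cabinet')
C=[.6553,-.2663,.199]
for P in [(-.13,.06,.044),(-.13,-.06,.044),(-.095,.17,.08),(-.095,-.17,.08)]:
    u=wpix(M,W(C,P));print(u);cv2.circle(im,tuple(int(v) for v in u),4,(0,0,255),1)
cv2.imwrite('pics/w1m.png',im)
E
```

```text
t 2.6 tcp [ 0.5287 -0.2929  0.2315] jaw yaw 0.1959 op 1.0 F [0.2 0.1 0.6]
wrist cabinet_drawer0_handle [ 0.555 -0.263  0.068] 0.73
wrist cabinet [ 0.636 -0.234  0.081] 0.57
[326.50721525 137.13995518]
[327.22404881 271.77202401]
[379.93502783 -36.67356831]
[365.46049359 396.4366745 ]
```

View pics/w1m.png

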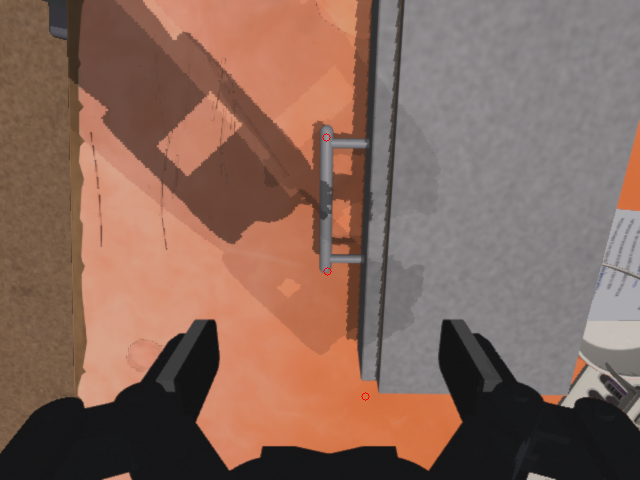

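The bar runs from (327,131) to (326,268), within about 4 mm of the prediction. The drawer-side finger has only about 30 mm to go into, so I'll part-close the jaws before going down.

servo_tool(deltas=[[[0,0.04,-0.2,0],[0,0.04,-0.4,0],[0,0.04,-0.6,0],[0,0.04,-0.8,0],[0,0.04,-1.0,0]]], claw=-0.5, force=40)

```text
time: 3.25
eef_pos: [0.5306, -0.2846, 0.1306]
tcp_rot: [-0.071, 0.703, 0.071, 0.704]
contact_force: [0.4, -0.3, -0.7]
opening: 0.252
```

servo_tool(deltas=[[[0,0,-0.05,0],[0,0,-0.1,0],[0,0,-0.15,0],[0,0,-0.2,0],[0,0,-0.2,0]]])

```text
time: 3.75
eef_pos: [0.5299, -0.2858, 0.1112]
tcp_rot: [-0.07, 0.704, 0.071, 0.704]
contact_force: [-0.3, 1.1, -0.0]
opening: 0.247
```

Run:
```python
from h import *
pose();M=wcam();im=snap('wrist','w2')
print(wpix(M,get_state()['eef_pos']))
```

```text
t 3.75 tcp [ 0.5299 -0.2858  0.1112] jaw yaw 0.1996 op 0.247 F [-0.3  1.1 -0. ]
[326.58047954 321.437834  ]
```

View pics/w2.png

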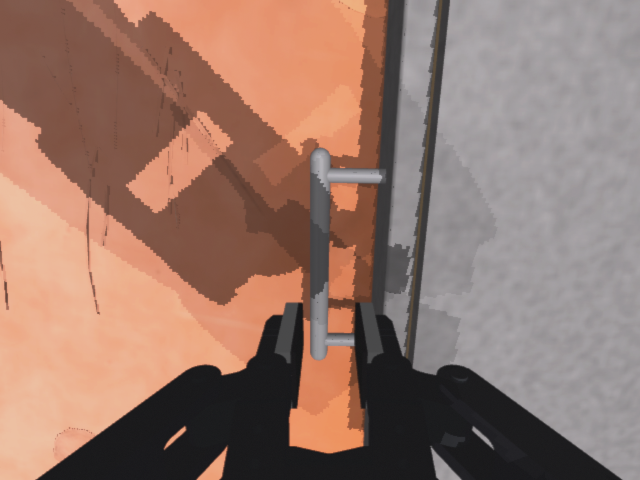

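The bar runs from (320,155) to (319,355), and the fingers are centred on column 327.

Run:
```python
from h import *
M=wcam();p=get_state()['eef_pos'];print(wpix(M,[p[0],p[1],.044]),wray(M,(320,155),.044),wray(M,(319,355),.044), wray(M,(385,155),.068),wray(M,(383,300),.068))
```

```text
[326.98417762 260.64164643] [ 0.51461824 -0.22775603  0.044     ] [ 0.53770381 -0.35005934  0.044     ] [ 0.54447751 -0.21902047  0.068     ] [ 0.56192262 -0.29283518  0.068     ]
```

servo_tool(deltas=[[[-0.04,-0.03,-0.2,0],[-0.04,-0.03,-0.4,0],[-0.04,-0.03,-0.6,0],[-0.04,-0.03,-0.75,0],[-0.04,-0.03,-0.81,0]]])

```text
time: 4.3
eef_pos: [0.5253, -0.2885, 0.0288]
tcp_rot: [-0.07, 0.704, 0.071, 0.703]
contact_force: [0.4, 0.3, -0.5]
opening: 0.249
```

servo_tool(deltas=[[[0,0,0,0],[0,0,0,0],[0,0,0,0],[0,0,0,0],[0,0,0,0]]], claw=-1)

```text
time: 4.8
eef_pos: [0.5254, -0.2885, 0.0294]
tcp_rot: [-0.07, 0.704, 0.071, 0.703]
contact_force: [1.1, -0.6, -12.0]
opening: 0.108
```

servo_tool(deltas=[[[-0.1,-0.02,0,0],[-0.23,-0.045,0,0],[-0.36,-0.07,0,0],[-0.49,-0.095,0,0],[-0.62,-0.12,0,0]]])

```text
time: 5.3
eef_pos: [0.4618, -0.3003, 0.0294]
tcp_rot: [-0.07, 0.704, 0.071, 0.703]
contact_force: [1.8, -0.3, -18.0]
opening: 0.107
```

servo_tool(deltas=[[[-0.12,-0.025,0,0],[-0.25,-0.05,0,0],[-0.38,-0.075,0,0],[-0.5,-0.1,0,0],[-0.62,-0.12,0,0]]])

```text
time: 5.8
eef_pos: [0.4015, -0.3117, 0.0297]
tcp_rot: [-0.069, 0.703, 0.071, 0.704]
contact_force: [41.4, 19.7, -32.3]
opening: 0.11
```

servo_tool(deltas=[[[-0.02,-0.005,0,0],[-0.02,-0.005,0,0],[-0.02,-0.005,0,0],[-0.02,-0.005,0,0],[-0.02,-0.005,0,0]]])

```text
time: 6.3
eef_pos: [0.402, -0.3117, 0.0301]
tcp_rot: [-0.069, 0.701, 0.07, 0.706]
contact_force: [11.4, 8.1, -22.9]
opening: 0.109
```

The drawer moved 125 mm and reached its stop. I'll let go, rise, and look into it.

servo_tool(deltas=[[[0,0,0,0],[0,0,0,0],[0,0,0,0],[0,0,0.3,0],[0,0,0.7,0]]], claw=-0.5)

```text
time: 6.8
eef_pos: [0.3995, -0.3141, 0.1014]
tcp_rot: [-0.07, 0.704, 0.07, 0.703]
contact_force: [0.1, -1.2, -0.0]
opening: 0.249
```

servo_tool(deltas=[[[0,0,0.3,0],[0,0,0.6,0],[0,0,0.8,0],[0,0,1.0,0],[0,0,1.0,0]]], claw=1)

```text
time: 7.3
eef_pos: [0.4018, -0.3165, 0.2064]
tcp_rot: [-0.074, 0.701, 0.067, 0.706]
contact_force: [0.0, -0.7, 0.3]
opening: 0.996
```

servo_tool(deltas=[[[0.2,-0.1,0.1,0],[0.4,-0.2,0.2,0],[0.6,-0.3,0.3,0],[0.8,-0.4,0.5,0],[1.0,-0.4,0.7,0]]])

```text
time: 7.8
eef_pos: [0.5003, -0.3549, 0.2702]
tcp_rot: [-0.07, 0.704, 0.07, 0.703]
contact_force: [0.2, -0.3, 0.4]
opening: 1.004
```

servo_tool(deltas=[[[0,0,0,0],[0,0,0,0],[0,0,0,0],[0,0,0,0],[0,0,0,0]]])

```text
time: 8.3
eef_pos: [0.4991, -0.3532, 0.2693]
tcp_rot: [-0.07, 0.704, 0.071, 0.703]
contact_force: [0.7, -0.8, 0.5]
opening: 0.998
```

Run:
```python
from h import *
pose();M=wcam();im=snap('wrist','w3');rec('wrist','syringe_1',8);rec('wrist','cabinet_drawer0',3)
C=[.6545,-.2635,.192]
for i in range(6):
  for x in (-.095-.126+.006,-.095-.126+.108):
    u=wpix(M,W(C,(x,-.125+.05*i,.024)));cv2.circle(im,tuple(int(v) for v in u),3,(0,0,255),1)
cv2.imwrite('pics/w3m.png',im)
```

```text
t 8.3 tcp [ 0.4991 -0.3532  0.2693] jaw yaw 0.1991 op 0.998 F [ 0.7 -0.8  0.5]
wrist syringe_1 [ 0.499 -0.241  0.037] 0.81
wrist syringe_1 [ 0.533 -0.388  0.034] 0.79
wrist syringe_1 [ 0.523 -0.335  0.036] 0.7
wrist syringe_1 [ 0.491 -0.187  0.035] 0.63
wrist syringe_1 [ 0.512 -0.291  0.032] 0.59
wrist cabinet_drawer0 [ 0.503 -0.299  0.024] 0.75
```

View pics/w3m.png

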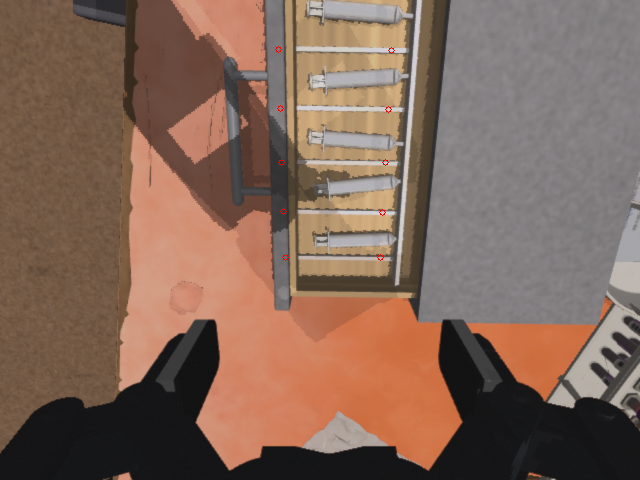

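Five syringes lie in the lanes, nozzles toward the cabinet (+x), at pixels (360,12), (359,79), (356,140), (356,185) and (355,240). I'll check these against the network's positions.

Run:
```python
from h import *
M=wcam()
for a,b in [((307,8),(412,16)),((309,83),(408,75)),((308,136),(403,144)),((315,189),(399,181)),((314,240),(396,239))]:
    A=wray(M,a,.03);B=wray(M,b,.03);d=B-A;print(np.round((A+B)[:2]/2,4),round(np.hypot(*d[:2]),3),'yaw',round(np.arctan2(d[1],d[0]),3))
for y in(-.1,-.085): print(W([.4913,.1916,.243],(0,y,0)))
```

```text
[ 0.4948 -0.1888] 0.091 yaw 0.132
[ 0.5055 -0.2412] 0.09 yaw 0.273
[ 0.5149 -0.2941] 0.091 yaw 0.117
[ 0.5256 -0.336 ] 0.083 yaw 0.294
[ 0.5362 -0.3919] 0.085 yaw 0.211
[0.51536156 0.09453795 0.        ]
[0.51175232 0.10909726 0.        ]
```

servo_tool(deltas=[[[0,0.2,0,0.095],[0,0.4,-0.1,0.19],[0,0.6,-0.2,0.285],[0,0.8,-0.4,0.38],[-0.04,1.0,-0.6,0.475]]], claw=-0.5)

```text
time: 8.95
eef_pos: [0.4963, -0.2529, 0.2102]
tcp_rot: [-0.324, 0.628, 0.323, 0.629]
contact_force: [-0.4, 0.2, -0.2]
opening: 0.251
```

servo_tool(deltas=[[[0,0.2,-0.1,0.095],[0,0.4,-0.2,0.19],[-0.03,0.55,-0.3,0.285],[-0.04,0.6,-0.6,0.38],[-0.04,0.66,-0.9,0.476]]])

```text
time: 9.45
eef_pos: [0.4926, -0.1873, 0.1206]
tcp_rot: [0.532, -0.467, -0.53, -0.467]
contact_force: [-0.2, 0.1, -1.0]
opening: 0.247
```

Run:
```python
from h import *
pose();M=wcam();im=snap('wrist','w4');rec('wrist','syringe_1',8)
p=get_state()['eef_pos'];print(wpix(M,[p[0],p[1],.03]),wpix(M,p))
```

```text
t 9.45 tcp [ 0.4926 -0.1873  0.1206] jaw yaw 1.6993 op 0.247 F [-0.2  0.1 -1. ]
wrist syringe_1 [ 0.506 -0.292  0.037] 0.82
wrist syringe_1 [ 0.517 -0.333  0.035] 0.81
wrist syringe_1 [ 0.539 -0.384  0.034] 0.75
wrist syringe_1 [ 0.494 -0.243  0.036] 0.75
wrist syringe_1 [ 0.48  -0.188  0.035] 0.6
[334.1520027  241.29997025] [336.40740442 307.10870161]
```

View pics/w4.png

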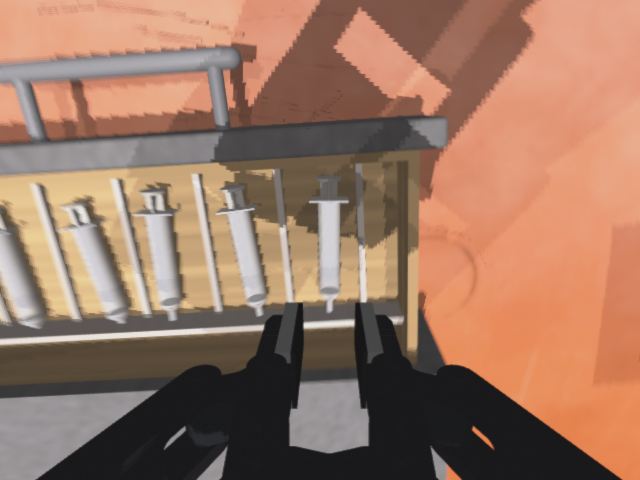

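Syringe 1 spans (329,178) to (330,312), while the tool axis projects to (334,241). It's well aligned, so I only need to shift about 2.5 mm in −y before grasping.

servo_tool(deltas=[[[0,-0.025,-0.25,0],[0,-0.025,-0.5,0],[0,-0.025,-0.7,0],[0,-0.025,-0.85,0],[0,-0.025,-0.94,0]]])

```text
time: 10.05
eef_pos: [0.4922, -0.1904, 0.0261]
tcp_rot: [0.529, -0.469, -0.529, -0.469]
contact_force: [0.8, -0.3, 0.8]
opening: 0.25
```

servo_tool(deltas=[[[0,0,0,0],[0,0,0,0],[0,0,0,0],[0,0,0,0],[0,0,0,0]]], claw=-1, force=40)

```text
time: 10.55
eef_pos: [0.4924, -0.1902, 0.027]
tcp_rot: [0.53, -0.469, -0.529, -0.469]
contact_force: [-0.2, 0.7, -0.4]
opening: 0.13
```

servo_tool(deltas=[[[0,0,0.2,0],[0,0,0.4,0],[0,0,0.6,0],[0,0,0.8,0],[0,0,1.0,0]]])

```text
time: 11.05
eef_pos: [0.4919, -0.1899, 0.1274]
tcp_rot: [0.53, -0.469, -0.529, -0.469]
contact_force: [1.2, -0.3, -0.4]
opening: 0.132
```

servo_tool(deltas=[[[0,0.2,0.3,0.02],[0,0.4,0.6,0.04],[0,0.6,0.8,0.06],[0,0.8,1.0,0.073],[0,1.0,1.1,0.073]]])

```text
out of range; nothing moved
```

servo_tool(deltas=[[[0,0.2,0.2,0.02],[0,0.4,0.4,0.04],[0,0.6,0.6,0.06],[0,0.8,0.8,0.073],[0,1.0,1.0,0.073]]])

```text
time: 11.55
eef_pos: [0.4918, -0.0891, 0.2274]
tcp_rot: [0.556, -0.437, -0.555, -0.438]
contact_force: [-0.2, -0.6, -0.4]
opening: 0.132
```

servo_tool(deltas=[[[0.04,0.2,0.1,0],[0.08,0.4,0.2,0],[0.12,0.6,0.2,0],[0.16,0.8,0.2,0],[0.2,1.0,0.2,0]]])

```text
time: 12.05
eef_pos: [0.512, 0.0109, 0.2467]
tcp_rot: [0.556, -0.437, -0.555, -0.438]
contact_force: [1.5, -0.1, 0.5]
opening: 0.133
```

servo_tool(deltas=[[[0,0.2,0,0],[0,0.4,0,0],[0,0.6,0,0],[0,0.8,0,0],[0,0.97,0,0]]])

```text
time: 12.55
eef_pos: [0.5118, 0.1081, 0.2465]
tcp_rot: [0.556, -0.437, -0.555, -0.438]
contact_force: [0.8, 0.3, -0.6]
opening: 0.13
```

Run:
```python
from h import *
pose();M=wcam();im=snap('wrist','w5');rec('wrist','slide_mid',2);rec('wrist','syringe_1',3)
B=[.4913,.1916,.243]
for P in [(.074,-.13,.172),(-.074,-.13,.172),(.065,0,.105),(-.065,0,.105),(-.065,.005,.138),(.065,.005,.138),(0,-.085,.124)]:
    u=wpix(M,W(B,P));print(u);cv2.circle(im,tuple(int(v) for v in u),4,(0,0,255),1)
cv2.imwrite('pics/w5m.png',im)
```

```text
t 12.55 tcp [0.5118 0.1081 0.2465] jaw yaw 1.8076 op 0.13 F [ 0.8  0.3 -0.6]
wrist slide_mid [0.483 0.195 0.124] 0.67
wrist syringe_1 [ 0.484 -0.148  0.034] 0.72
wrist syringe_1 [0.496 0.106 0.256] 0.64
[263.6536167  361.33405283]
[246.70374354 127.48816037]
[435.67516897 300.4641505 ]
[450.97078997 135.06521427]
[474.68568187 138.43317803]
[454.1924632  321.43179029]
[330.96642054 231.93504614]
```

View pics/w5m.png

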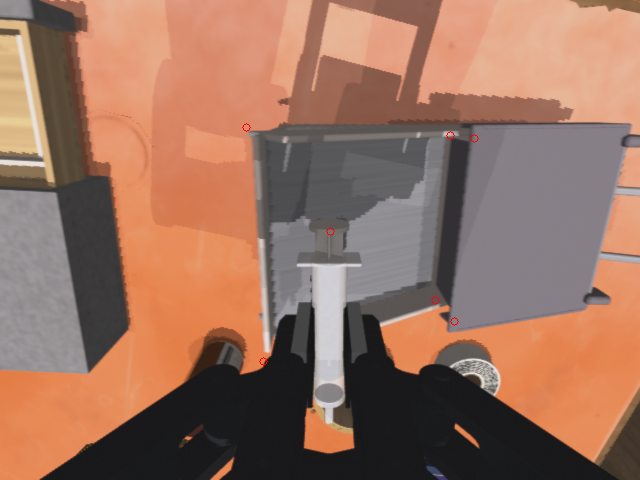

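The bin prediction matches: the slide interior runs about (265–440, 137–320) and the lid front edge is at columns 452–474. Syringe 1 is held crosswise over the upper slide. I'll lower it and release about 8 mm above the steel.

servo_tool(deltas=[[[0,0,-0.25,0],[0,0,-0.5,0],[0,0,-0.75,0],[0,0,-0.9,0],[0,0,-0.95,0]]])

```text
time: 13.2
eef_pos: [0.5109, 0.1063, 0.1494]
tcp_rot: [-0.554, 0.439, 0.556, 0.437]
contact_force: [0.9, 0.3, -0.3]
opening: 0.133
```

servo_tool(deltas=[[[0,0,-0.05,0],[0,0,-0.1,0],[0,0,-0.1,0],[0,0,-0.1,0],[0,0,-0.1,0]]])

```text
time: 13.7
eef_pos: [0.5124, 0.1071, 0.1421]
tcp_rot: [0.556, -0.437, -0.555, -0.438]
contact_force: [-0.2, -0.7, -0.3]
opening: 0.131
```

servo_tool(deltas=[[[0,0,0,0],[0,0,0,0],[0,0,0,0],[0,0,0,0],[0,0,0.05,0]]], claw=-0.5)

```text
time: 14.2
eef_pos: [0.5114, 0.107, 0.1457]
tcp_rot: [-0.555, 0.438, 0.556, 0.437]
contact_force: [-0.9, -0.2, 0.1]
opening: 0.25
```

servo_tool(deltas=[[[0,0,0.2,0],[0,0,0.4,0],[0,0,0.6,0],[0,0,0.8,0],[0,0,1.0,0]]])

```text
time: 14.7
eef_pos: [0.512, 0.107, 0.2476]
tcp_rot: [0.556, -0.437, -0.555, -0.438]
contact_force: [-0.8, -1.0, -0.4]
opening: 0.251
```

Run:
```python
from h import *
pose();M=wcam();im=snap('wrist','w6');rec('wrist','syringe_1',6)
```

```text
t 14.7 tcp [0.512  0.107  0.2476] jaw yaw 1.8072 op 0.251 F [-0.8 -1.  -0.4]
```

View pics/w6.png

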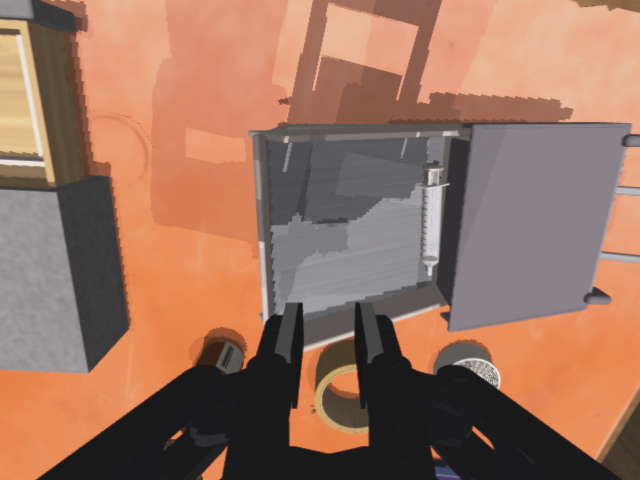

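Syringe 1 rests crosswise against the shut lid, from (433,165) to (430,275). Next is syringe 2.

servo_tool(deltas=[[[0,-0.2,0,0],[0,-0.4,0,0],[0,-0.6,0,0],[0,-0.8,0,0],[0,-1.0,0,0]]])

```text
time: 15.3
eef_pos: [0.5114, 0.0064, 0.245]
tcp_rot: [-0.555, 0.438, 0.556, 0.437]
contact_force: [-0.5, 0.0, -0.5]
opening: 0.246
```

servo_tool(deltas=[[[0,-0.2,0,0],[0,-0.4,0,0],[0,-0.6,0,0],[0,-0.8,0,0],[0,-1.0,0,0.023]]])

```text
time: 15.8
eef_pos: [0.5114, -0.0936, 0.245]
tcp_rot: [-0.563, 0.427, 0.564, 0.427]
contact_force: [-0.5, -0.7, 0.1]
opening: 0.249
```

servo_tool(deltas=[[[0,-0.2,0,0],[0,-0.4,0,0],[0,-0.6,0,0],[-0.04,-0.8,0,0],[-0.07,-1.0,0,0]]])

```text
time: 16.3
eef_pos: [0.5043, -0.1935, 0.2449]
tcp_rot: [-0.563, 0.428, 0.564, 0.427]
contact_force: [0.8, -0.4, -0.0]
opening: 0.251
```

servo_tool(deltas=[[[0,-0.15,-0.2,0],[0,-0.3,-0.4,0],[0,-0.4,-0.6,0],[0,-0.49,-0.8,0],[0,-0.49,-1.0,0]]])

```text
time: 16.8
eef_pos: [0.5044, -0.2427, 0.1443]
tcp_rot: [-0.563, 0.428, 0.563, 0.428]
contact_force: [0.5, 0.2, -0.3]
opening: 0.25
```

```bash
cat >> h.py <<'E'
def look(n,view=True):
    pose();M=wcam();im=snap('wrist',n);rec('wrist','syringe_1',8);p=get_state()['eef_pos'];print(wpix(M,[p[0],p[1],.03]))
    # light-grey, long blobs (barrels) among wood lanes: position, axis yaw
    hsv=cv2.cvtColor(im,cv2.COLOR_BGR2HSV);m=((hsv[...,1]<45)&(hsv[...,2]>95)).astype(np.uint8)
    m=cv2.morphologyEx(m,cv2.MORPH_OPEN,np.ones((9,9),np.uint8))
    for c in cv2.findContours(m,0,2)[0]:
        (u,v),(w,h),a=cv2.minAreaRect(c)
        if 55<max(w,h)<160 and 10<min(w,h)<45:
            bx=cv2.boxPoints(((u,v),(w,h),a));e=sorted([(bx[0]-bx[1]),(bx[1]-bx[2])],key=np.linalg.norm)[1]
            A=wray(M,(u-e[0]/2,v-e[1]/2),.031);B=wray(M,(u+e[0]/2,v+e[1]/2),.031);d=B-A
            y=(np.arctan2(d[1],d[0])+np.pi/2)%np.pi-np.pi/2
            print('blob px',round(u),round(v),'at',np.round((A+B)[:2]/2,4),'len',round(np.hypot(*d[:2]),3),'yaw',round(y,3))
E
python3 -c "
from h import *
look('w7')"
```

```text
t 16.8 tcp [ 0.5044 -0.2427  0.1443] jaw yaw 1.8421 op 0.25 F [ 0.5  0.2 -0.3]
wrist syringe_1 [ 0.528 -0.391  0.033] 0.96
wrist syringe_1 [ 0.519 -0.336  0.038] 0.88
wrist syringe_1 [ 0.495 -0.241  0.037] 0.86
wrist syringe_1 [ 0.506 -0.293  0.032] 0.73
[333.25181822 233.56548662]
blob px 193 234 at [ 0.5299 -0.3333] len 0.072 yaw 0.289
blob px 333 230 at [ 0.5016 -0.241 ] len 0.081 yaw 0.254
blob px 255 226 at [ 0.5132 -0.2932] len 0.076 yaw 0.143
blob px 108 219 at [ 0.5353 -0.3906] len 0.084 yaw 0.216
blob px 455 145 at [ 0.4242 -0.1816] len 0.037 yaw -1.38
```

The blob measurement agrees: syringe 2 is at column 333 and the tool axis at column 333. I'll grasp it, lift, and flip it in transit (ΔB of −π).

servo_tool(deltas=[[[0,0,-0.25,0],[0,0,-0.5,0],[0,0,-0.7,0],[0,0,-0.9,0],[0,0,-0.98,0]]])

```text
time: 17.4
eef_pos: [0.5041, -0.2411, 0.0467]
tcp_rot: [-0.562, 0.427, 0.564, 0.427]
contact_force: [-0.8, 0.3, -0.4]
opening: 0.249
```

servo_tool(deltas=[[[0,0,-0.1,0],[0,0,-0.19,0],[0,0,-0.19,0],[0,0,-0.19,0],[0,0,-0.19,0]]])

```text
time: 17.9
eef_pos: [0.5055, -0.2423, 0.0301]
tcp_rot: [0.564, -0.427, -0.563, -0.427]
contact_force: [0.9, -0.2, -0.1]
opening: 0.249
```

servo_tool(deltas=[[[0,0,0,0],[0,0,0,0],[0,0,0,0],[0,0,0,0],[0,0,0,0]]], claw=-1)

```text
time: 18.4
eef_pos: [0.5056, -0.2424, 0.0303]
tcp_rot: [0.564, -0.427, -0.563, -0.427]
contact_force: [-0.2, 0.1, 5.2]
opening: 0.127
```

servo_tool(deltas=[[[0,0,0.2,0],[0,0,0.4,0],[0,0,0.6,0],[0,0,0.8,0],[0,0,1.0,0]]])

```text
time: 18.9
eef_pos: [0.5043, -0.2415, 0.1291]
tcp_rot: [-0.563, 0.427, 0.564, 0.427]
contact_force: [0.5, -0.6, 0.1]
opening: 0.13
```

servo_tool(deltas=[[[0,0.1,0.3,-0.09],[0,0.3,0.6,-0.18],[0,0.5,0.9,-0.27],[0,0.7,1.0,-0.36],[0,0.9,1.0,-0.45]]])

```text
time: 19.4
eef_pos: [0.5057, -0.1516, 0.2315]
tcp_rot: [-0.38, 0.596, 0.378, 0.598]
contact_force: [0.2, -0.2, -0.4]
opening: 0.126
```

servo_tool(deltas=[[[0,0.2,0,-0.09],[0,0.4,0,-0.18],[0,0.6,0,-0.27],[0,0.8,0,-0.36],[0,1.0,0,-0.45]]])

```text
time: 19.9
eef_pos: [0.5043, -0.051, 0.2283]
tcp_rot: [-0.148, 0.692, 0.149, 0.691]
contact_force: [0.9, 0.6, -0.0]
opening: 0.125
```

servo_tool(deltas=[[[0,0.2,0,-0.09],[0,0.4,0,-0.18],[0,0.6,0,-0.27],[0,0.8,0,-0.36],[0,1.0,0,-0.45]]])

```text
time: 20.4
eef_pos: [0.5043, 0.0489, 0.2283]
tcp_rot: [0.1, 0.701, -0.1, 0.699]
contact_force: [-0.1, -0.2, 0.6]
opening: 0.125
```

servo_tool(deltas=[[[0,0.1,0,-0.09],[0,0.2,0,-0.18],[0,0.3,0,-0.27],[0,0.4,0,-0.36],[0,0.5,0,-0.45]]])

```text
time: 20.9
eef_pos: [0.5043, 0.0985, 0.2283]
tcp_rot: [0.336, 0.623, -0.336, 0.622]
contact_force: [1.0, -0.6, -0.7]
opening: 0.129
```

servo_tool(deltas=[[[0.04,0.05,0,-0.09],[0.08,0.09,0,-0.18],[0.08,0.09,0,-0.218],[0.08,0.09,-0.2,-0.218],[0.08,0.09,-0.4,-0.218]]])

```text
time: 21.4
eef_pos: [0.513, 0.1071, 0.1887]
tcp_rot: [0.435, 0.557, -0.435, 0.557]
contact_force: [0.0, 0.3, -0.7]
opening: 0.129
```

servo_tool(deltas=[[[0,0,-0.15,0],[0,0,-0.3,0],[0,0,-0.44,0],[0,0,-0.44,0],[0,0,-0.44,0]]])

```text
time: 21.9
eef_pos: [0.5131, 0.107, 0.1452]
tcp_rot: [0.435, 0.557, -0.435, 0.557]
contact_force: [-0.1, 0.4, 0.7]
opening: 0.128
```

servo_tool(deltas=[[[0,0,0,0],[0,0,0,0],[0,0,0,0],[0,0,0,0],[0,0,0.05,0]]], claw=-0.5)

```text
time: 22.4
eef_pos: [0.5125, 0.107, 0.15]
tcp_rot: [0.435, 0.558, -0.436, 0.557]
contact_force: [-0.7, 1.2, -0.5]
opening: 0.248
```

servo_tool(deltas=[[[0,0,0.2,0],[0,0,0.4,0],[0,0,0.6,0],[0,0,0.8,0],[0,0,1.0,0]]])

```text
time: 22.9
eef_pos: [0.513, 0.107, 0.2517]
tcp_rot: [0.436, 0.557, -0.435, 0.557]
contact_force: [0.5, -0.3, -0.1]
opening: 0.252
```

```bash
python3 -c "
from h import *
pose();snap('wrist','w8')"
```

```text
t 22.9 tcp [0.513  0.107  0.2517] jaw yaw -1.3265 op 0.252 F [ 0.5 -0.3 -0.1]
```

View pics/w8.png

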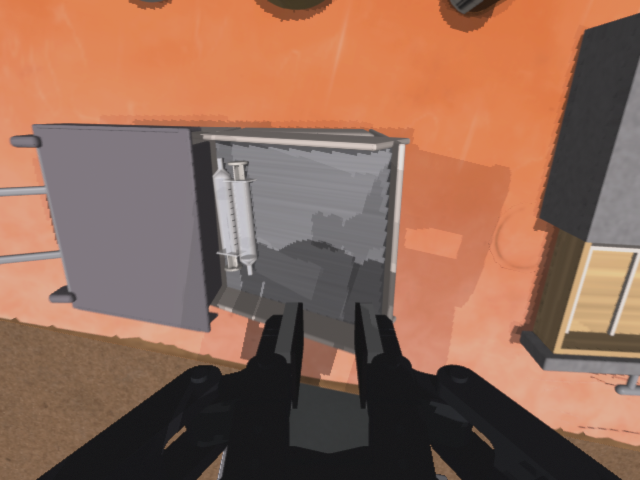

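Both syringes lie neatly head-to-tail against the lid at (222,215) and (243,215). Syringe 3 next, in this wrist orientation.

servo_tool(deltas=[[[0,-0.2,0,0],[0,-0.4,0,0],[0,-0.6,0,0],[0,-0.8,0,0],[0,-1.0,0,0]]])

```text
time: 23.45
eef_pos: [0.5128, 0.0063, 0.2501]
tcp_rot: [0.435, 0.557, -0.435, 0.557]
contact_force: [0.6, -0.8, -0.6]
opening: 0.248
```

servo_tool(deltas=[[[0,-0.2,0,0],[0,-0.4,0,0],[0,-0.6,0,0],[0,-0.8,0,0],[0,-1.0,0,-0.073]]])

```text
time: 23.95
eef_pos: [0.5128, -0.0938, 0.2501]
tcp_rot: [0.467, 0.531, -0.467, 0.531]
contact_force: [-0.5, -0.6, 0.1]
opening: 0.252
```

servo_tool(deltas=[[[0,-0.2,0,0],[0,-0.4,0,0],[0,-0.6,0,0],[0,-0.8,0,0],[0,-1.0,0,0]]])

```text
time: 24.45
eef_pos: [0.5128, -0.1937, 0.25]
tcp_rot: [0.467, 0.531, -0.467, 0.531]
contact_force: [0.5, 0.7, -0.2]
opening: 0.25
```

servo_tool(deltas=[[[0,-0.25,-0.2,0],[0,-0.5,-0.4,0],[0,-0.75,-0.6,0],[0,-1.0,-0.8,0],[0,-1.0,-1.0,0]]])

```text
time: 24.95
eef_pos: [0.5128, -0.2958, 0.1494]
tcp_rot: [0.467, 0.53, -0.468, 0.531]
contact_force: [-0.5, 0.8, -0.4]
opening: 0.246
```

```bash
python3 -c "
from h import *
look('w9')"
```

```text
t 24.95 tcp [ 0.5128 -0.2958  0.1494] jaw yaw -1.444 op 0.246 F [-0.5  0.8 -0.4]
wrist syringe_1 [ 0.524 -0.333  0.033] 0.91
wrist syringe_1 [ 0.515 -0.29   0.034] 0.8
wrist syringe_1 [ 0.536 -0.386  0.034] 0.68
[322.16743242 237.60842285]
blob px 128 357 at [ 0.3938 -0.1519] len 0.07 yaw -1.388
blob px 324 229 at [ 0.5163 -0.2931] len 0.07 yaw 0.123
```

servo_tool(deltas=[[[0,0.02,-0.25,0],[0,0.02,-0.5,0],[0,0.02,-0.7,0],[0,0.02,-0.9,0],[0,0.02,-1.0,0]]])

```text
time: 25.55
eef_pos: [0.5127, -0.29, 0.0494]
tcp_rot: [0.466, 0.532, -0.466, 0.531]
contact_force: [-0.9, -0.8, -0.0]
opening: 0.246
```

servo_tool(deltas=[[[0,0,-0.1,0],[0,0,-0.2,0],[0,0,-0.2,0],[0,0,-0.2,0],[0,0,-0.2,0]]])

```text
time: 26.05
eef_pos: [0.5136, -0.2914, 0.0312]
tcp_rot: [0.467, 0.531, -0.467, 0.532]
contact_force: [0.3, -0.5, 0.4]
opening: 0.249
```

servo_tool(deltas=[[[0,0,0,0],[0,0,0,0],[0,0,0,0],[0,0,0,0],[0,0,0,0]]], claw=-1)

```text
time: 26.55
eef_pos: [0.5136, -0.2915, 0.0313]
tcp_rot: [0.467, 0.531, -0.467, 0.532]
contact_force: [-0.2, 0.6, 5.7]
opening: 0.127
```

servo_tool(deltas=[[[0,0,0.2,0],[0,0,0.4,0],[0,0,0.6,0],[0,0,0.8,0],[0,0,1.0,0]]])

```text
time: 27.05
eef_pos: [0.5123, -0.2904, 0.13]
tcp_rot: [0.467, 0.532, -0.467, 0.531]
contact_force: [0.4, -1.2, -0.3]
opening: 0.13
```

servo_tool(deltas=[[[0,0.2,0.2,0],[0,0.4,0.4,0],[0,0.6,0.6,0],[0,0.8,0.8,0],[0,1.0,1.0,0.073]]])

```text
time: 27.55
eef_pos: [0.5123, -0.1898, 0.23]
tcp_rot: [0.435, 0.558, -0.435, 0.557]
contact_force: [0.2, 0.1, -0.4]
opening: 0.13
```

servo_tool(deltas=[[[0,0.2,0,0],[0,0.4,0,0],[0,0.6,0,0],[0,0.8,0,0],[0,1.0,0,0]]])

```text
time: 28.05
eef_pos: [0.5123, -0.0899, 0.2293]
tcp_rot: [0.435, 0.558, -0.436, 0.557]
contact_force: [-0.2, 0.2, -1.0]
opening: 0.127
```

servo_tool(deltas=[[[0,0.2,0,0],[0,0.4,0,0],[0,0.6,0,0],[0,0.8,0,0],[0,1.0,0,0]]])

```text
time: 28.55
eef_pos: [0.5123, 0.01, 0.2293]
tcp_rot: [0.435, 0.558, -0.436, 0.557]
contact_force: [-0.6, 0.7, -0.6]
opening: 0.128
```

servo_tool(deltas=[[[0,0.2,0,0],[0,0.4,0,0],[0,0.6,0,0],[0,0.8,0,0],[0,1.0,0,0]]])

```text
time: 29.05
eef_pos: [0.5123, 0.1098, 0.2293]
tcp_rot: [0.435, 0.558, -0.436, 0.557]
contact_force: [-0.6, -0.3, -0.4]
opening: 0.126
```

servo_tool(deltas=[[[0,-0.04,-0.2,0],[0,-0.04,-0.4,0],[0,-0.04,-0.6,0],[0,-0.04,-0.84,0],[0,-0.04,-0.84,0]]])

```text
time: 29.55
eef_pos: [0.5101, 0.1054, 0.1426]
tcp_rot: [0.434, 0.56, -0.437, 0.555]
contact_force: [-0.3, -0.4, -0.4]
opening: 0.124
```

servo_tool(deltas=[[[0,0,0,0],[0,0,0,0],[0,0,0,0],[0,0,0,0],[0,0,0.05,0]]], claw=-0.5)

```text
time: 30.05
eef_pos: [0.5127, 0.105, 0.1513]
tcp_rot: [0.435, 0.557, -0.436, 0.557]
contact_force: [0.2, 0.2, -1.1]
opening: 0.247
```

servo_tool(deltas=[[[0,0,0.2,0],[0,0,0.4,0],[0,0,0.6,0],[0,0,0.8,0],[0,0,1.0,0]]])

```text
time: 30.55
eef_pos: [0.513, 0.105, 0.2528]
tcp_rot: [0.436, 0.557, -0.435, 0.557]
contact_force: [0.3, -0.8, 0.3]
opening: 0.245
```

```bash
python3 -c "
from h import *
pose();M=wcam();im=snap('wrist','w10');rec('wrist','syringe_1',6)
print(wpix(M,W([.4913,.1916,.243],(0,-.05,.11))))"
```

```text
t 30.55 tcp [0.513  0.105  0.2528] jaw yaw -1.3266 op 0.245 F [ 0.3 -0.8  0.3]
wrist syringe_1 [0.492 0.189 0.096] 0.96
wrist syringe_1 [0.505 0.175 0.105] 0.79
wrist syringe_1 [0.502 0.161 0.111] 0.63
wrist syringe_1 [0.642 0.3   0.005] 0.52
[276.35068726 226.57000224]
```

servo_tool(deltas=[[[0,-0.2,0,0],[0,-0.4,0,0],[0,-0.6,0,0],[0,-0.8,0,0],[0,-1.0,0,0]]])

```text
time: 31.15
eef_pos: [0.5124, 0.0043, 0.2502]
tcp_rot: [0.435, 0.558, -0.436, 0.557]
contact_force: [0.5, -0.6, 0.2]
opening: 0.249
```

servo_tool(deltas=[[[0,-0.2,0,0],[0,-0.4,0,0],[0,-0.6,0,0],[0,-0.8,0,0],[0,-1.0,0,0.03]]])

```text
time: 31.65
eef_pos: [0.5124, -0.0956, 0.2502]
tcp_rot: [0.422, 0.568, -0.422, 0.567]
contact_force: [0.7, 0.1, 0.2]
opening: 0.247
```

servo_tool(deltas=[[[0,-0.2,0,0],[0,-0.4,0,0],[0,-0.6,0,0],[0,-0.8,0,0],[0,-1.0,0,0]]])

```text
time: 32.15
eef_pos: [0.5125, -0.1956, 0.2501]
tcp_rot: [0.422, 0.568, -0.422, 0.567]
contact_force: [-0.1, 0.4, -0.2]
opening: 0.245
```

servo_tool(deltas=[[[0.05,-0.2,-0.1,0],[0.1,-0.4,-0.2,0],[0.15,-0.6,-0.3,0],[0.15,-0.8,-0.4,0],[0.15,-1.0,-0.5,0]]])

```text
time: 32.65
eef_pos: [0.5276, -0.2959, 0.1999]
tcp_rot: [0.422, 0.568, -0.422, 0.567]
contact_force: [-0.4, 0.6, 0.5]
opening: 0.249
```

servo_tool(deltas=[[[0,-0.2,-0.1,0],[0,-0.38,-0.2,0],[0,-0.38,-0.3,0],[0,-0.38,-0.4,0],[0,-0.38,-0.5,0]]])

```text
time: 33.15
eef_pos: [0.5279, -0.3322, 0.1503]
tcp_rot: [0.422, 0.568, -0.422, 0.567]
contact_force: [-0.3, 1.1, -0.2]
opening: 0.251
```

```bash
python3 -c "
from h import *
look('w11')"
```

```text
t 33.15 tcp [ 0.5279 -0.3322  0.1503] jaw yaw -1.2789 op 0.251 F [-0.3  1.1 -0.2]
wrist syringe_1 [ 0.497 -0.266  0.024] 0.72
wrist syringe_1 [ 0.536 -0.388  0.034] 0.71
wrist syringe_1 [ 0.522 -0.336  0.037] 0.58
[326.28963863 235.76719461]
blob px 223 348 at [ 0.4154 -0.28  ] len 0.045 yaw -1.386
blob px 68 333 at [ 0.3942 -0.1624] len 0.099 yaw -1.387
```

View pics/w11.png

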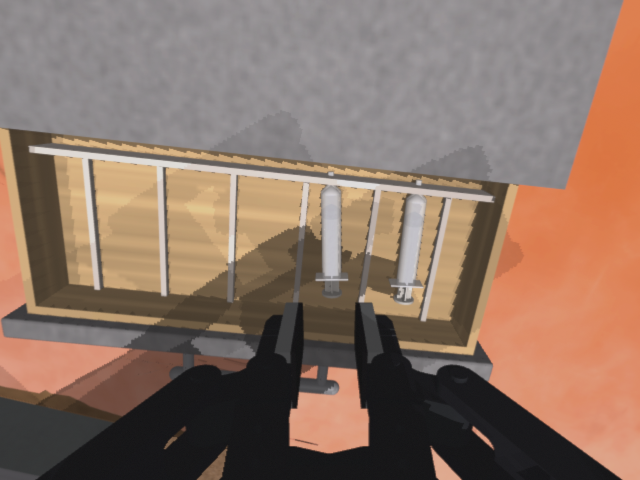

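Syringe 4 runs from (332,180) to (332,296) and the tool axis is at (326,236), so I'll shift 4 mm. Syringe 5 is at (407,246) and the other lanes are empty.

servo_tool(deltas=[[[0.01,-0.04,-0.25,0],[0.01,-0.04,-0.5,0],[0.01,-0.04,-0.7,0],[0.01,-0.04,-0.9,0],[0.01,-0.04,-1.0,0]]])

```text
time: 33.75
eef_pos: [0.5285, -0.3357, 0.0497]
tcp_rot: [0.422, 0.568, -0.422, 0.567]
contact_force: [0.5, -0.2, 0.1]
opening: 0.246
```

servo_tool(deltas=[[[0,0,-0.1,0],[0,0,-0.21,0],[0,0,-0.21,0],[0,0,-0.21,0],[0,0,-0.21,0]]])

```text
time: 34.25
eef_pos: [0.5295, -0.3374, 0.0313]
tcp_rot: [0.422, 0.567, -0.422, 0.568]
contact_force: [-0.5, -0.8, 0.6]
opening: 0.247
```

servo_tool(deltas=[[[0,0,0,0],[0,0,0,0],[0,0,0,0],[0,0,0,0],[0,0,0,0]]], claw=-1)

```text
time: 34.75
eef_pos: [0.5296, -0.3376, 0.0314]
tcp_rot: [0.422, 0.567, -0.422, 0.568]
contact_force: [-0.5, 0.7, 5.4]
opening: 0.129
```

servo_tool(deltas=[[[0,0,0.2,0],[0,0,0.4,0],[0,0,0.6,0],[0,0,0.8,0],[0,0,1.0,0]]])

```text
time: 35.25
eef_pos: [0.5283, -0.3364, 0.1299]
tcp_rot: [0.422, 0.568, -0.422, 0.567]
contact_force: [1.1, -0.1, 0.2]
opening: 0.126
```

servo_tool(deltas=[[[0,0.1,0.3,0.09],[0,0.3,0.6,0.18],[0,0.5,0.9,0.27],[0,0.7,1.0,0.36],[0,0.9,1.0,0.45]]])

```text
time: 35.75
eef_pos: [0.5297, -0.2467, 0.2325]
tcp_rot: [0.197, 0.678, -0.198, 0.68]
contact_force: [0.2, 0.1, -0.1]
opening: 0.13
```

servo_tool(deltas=[[[0,0.2,0,0.09],[0,0.4,0,0.18],[0,0.6,0,0.27],[0,0.8,0,0.36],[0,1.0,0,0.45]]])

```text
time: 36.25
eef_pos: [0.5283, -0.1459, 0.2292]
tcp_rot: [-0.049, 0.706, 0.05, 0.705]
contact_force: [0.5, 0.3, 0.2]
opening: 0.131
```

servo_tool(deltas=[[[0,0.2,0,0.09],[0,0.4,0,0.18],[0,0.6,0,0.27],[0,0.8,0,0.36],[0,1.0,0,0.45]]])

```text
time: 36.75
eef_pos: [0.5283, -0.046, 0.2292]
tcp_rot: [-0.29, 0.645, 0.291, 0.644]
contact_force: [-1.1, 0.2, -0.4]
opening: 0.134
```

servo_tool(deltas=[[[0,0.2,0,0.09],[-0.05,0.4,0,0.18],[-0.1,0.6,0,0.27],[-0.15,0.8,0,0.36],[-0.16,1.0,0,0.45]]])

```text
time: 37.25
eef_pos: [0.5119, 0.0539, 0.2292]
tcp_rot: [-0.495, 0.505, 0.496, 0.504]
contact_force: [-0.4, 0.0, -0.6]
opening: 0.128
```

servo_tool(deltas=[[[0,0.1,0,0.09],[0,0.2,0,0.169],[0,0.3,0,0.169],[0,0.4,0,0.169],[0,0.49,0,0.169]]])

```text
time: 37.75
eef_pos: [0.5128, 0.1027, 0.2299]
tcp_rot: [-0.556, 0.436, 0.557, 0.436]
contact_force: [-0.4, 0.4, 1.1]
opening: 0.128
```

servo_tool(deltas=[[[0,0,-0.2,0],[0,0,-0.4,0],[0,0,-0.6,0],[0,0,-0.82,0],[0,0,-0.82,0]]])

```text
time: 38.25
eef_pos: [0.511, 0.1025, 0.1453]
tcp_rot: [-0.555, 0.437, 0.558, 0.435]
contact_force: [-0.3, -0.0, -1.0]
opening: 0.129
```

servo_tool(deltas=[[[0,0,0,0],[0,0,0,0],[0,0,0,0],[0,0,0,0],[0,0,0.05,0]]], claw=-0.5)

```text
time: 38.75
eef_pos: [0.5127, 0.102, 0.1533]
tcp_rot: [-0.557, 0.436, 0.557, 0.436]
contact_force: [0.8, -0.1, -0.4]
opening: 0.247
```

servo_tool(deltas=[[[0,0,0.2,0],[0,0,0.4,0],[0,0,0.6,0],[0,0,0.8,0],[0,0,1.0,0]]])

```text
time: 39.25
eef_pos: [0.513, 0.102, 0.2548]
tcp_rot: [0.557, -0.436, -0.557, -0.436]
contact_force: [1.0, -0.1, -0.5]
opening: 0.246
```

```bash
python3 -c "
from h import *
pose();M=wcam();im=snap('wrist','w12');rec('wrist','syringe_1',6)"
```

```text
t 39.25 tcp [0.513  0.102  0.2548] jaw yaw 1.8134 op 0.246 F [ 1.  -0.1 -0.5]
wrist syringe_1 [0.507 0.146 0.122] 0.86
wrist syringe_1 [0.495 0.16  0.108] 0.79
wrist syringe_1 [0.485 0.186 0.095] 0.7
wrist syringe_1 [0.498 0.174 0.105] 0.69
```

servo_tool(deltas=[[[0,-0.2,0,0],[0,-0.4,0,0],[0,-0.6,0,0],[0,-0.8,0,0],[0,-1.0,0,0]]])

```text
time: 39.85
eef_pos: [0.5124, 0.0014, 0.2522]
tcp_rot: [-0.556, 0.436, 0.557, 0.436]
contact_force: [0.1, -0.3, 0.4]
opening: 0.248
```

servo_tool(deltas=[[[0,-0.2,0,0],[0,-0.4,0,0],[0,-0.6,0,0],[0,-0.8,0,0],[0,-1.0,0,-0.02]]])

```text
time: 40.35
eef_pos: [0.5124, -0.0986, 0.2521]
tcp_rot: [-0.549, 0.445, 0.55, 0.445]
contact_force: [-0.3, -0.0, -0.1]
opening: 0.249
```

servo_tool(deltas=[[[0,-0.2,0,0],[0,-0.4,0,0],[0,-0.6,0,0],[0,-0.8,0,0],[0,-1.0,0,0]]])

```text
time: 40.85
eef_pos: [0.5125, -0.1986, 0.2521]
tcp_rot: [-0.549, 0.445, 0.55, 0.444]
contact_force: [1.3, 0.7, 0.3]
opening: 0.253
```

servo_tool(deltas=[[[0.05,-0.2,0,0],[0.1,-0.4,0,0],[0.15,-0.6,0,0],[0.2,-0.8,0,0],[0.22,-1.0,0,0]]])

```text
time: 41.35
eef_pos: [0.5355, -0.2993, 0.2528]
tcp_rot: [-0.55, 0.444, 0.55, 0.444]
contact_force: [0.1, 0.4, -0.3]
opening: 0.252
```

servo_tool(deltas=[[[0,-0.2,-0.2,0],[0,-0.4,-0.4,0],[0,-0.6,-0.6,0],[0,-0.8,-0.8,0],[0,-0.92,-1.0,0]]])

```text
time: 41.85
eef_pos: [0.5348, -0.3921, 0.1521]
tcp_rot: [0.55, -0.445, -0.55, -0.445]
contact_force: [1.4, 0.4, 0.3]
opening: 0.249
```

```bash
python3 -c "
from h import *
look('w13')"
```

```text
t 41.85 tcp [ 0.5348 -0.3921  0.1521] jaw yaw 1.7812 op 0.249 F [1.4 0.4 0.3]
wrist syringe_1 [ 0.53  -0.393  0.037] 0.7
wrist syringe_1 [ 0.508 -0.307  0.019] 0.59
[332.34102196 229.97505763]
blob px 329 240 at [ 0.5415 -0.3911] len 0.069 yaw 0.21
blob px 596 136 at [ 0.434  -0.2357] len 0.057 yaw -1.361
blob px 448 131 at [ 0.4511 -0.3314] len 0.045 yaw -1.361
blob px 420 77 at [ 0.4241 -0.3583] len 0.038 yaw 0.286
```

Four are on the slide. Syringe 5 is at column 329 against the tool axis at 332, so I'll shift about 1.5 mm and grasp.

servo_tool(deltas=[[[0,-0.015,-0.25,0],[0,-0.015,-0.5,0],[0,-0.015,-0.7,0],[0,-0.015,-0.9,0],[0,-0.015,-1.0,0]]])

```text
time: 42.45
eef_pos: [0.5347, -0.3906, 0.0522]
tcp_rot: [-0.549, 0.444, 0.551, 0.444]
contact_force: [0.4, -0.1, -0.1]
opening: 0.252
```

servo_tool(deltas=[[[0,0,-0.1,0],[0,0,-0.22,0],[0,0,-0.22,0],[0,0,-0.22,0],[0,0,-0.22,0]]])

```text
time: 42.95
eef_pos: [0.5355, -0.3919, 0.0323]
tcp_rot: [0.551, -0.445, -0.549, -0.444]
contact_force: [-0.4, 0.5, 0.0]
opening: 0.251
```

servo_tool(deltas=[[[0,0,0,0],[0,0,0,0],[0,0,0,0],[0,0,0,0],[0,0,0,0]]], claw=-1)

```text
time: 43.45
eef_pos: [0.5356, -0.3921, 0.0325]
tcp_rot: [0.551, -0.445, -0.549, -0.444]
contact_force: [-0.1, 1.0, 6.7]
opening: 0.125
```

servo_tool(deltas=[[[0,0,0.2,0],[0,0,0.4,0],[0,0,0.6,0],[0,0,0.8,0],[0,0,1.0,0]]])

```text
time: 43.95
eef_pos: [0.5343, -0.3908, 0.1308]
tcp_rot: [-0.549, 0.444, 0.551, 0.445]
contact_force: [-0.7, -0.4, -0.2]
opening: 0.127
```

servo_tool(deltas=[[[0,0.2,0.2,0],[0,0.4,0.4,0],[0,0.6,0.6,0],[0,0.8,0.8,0],[0,1.0,1.0,0.02]]])

```text
time: 44.45
eef_pos: [0.5343, -0.2903, 0.2308]
tcp_rot: [-0.556, 0.436, 0.558, 0.436]
contact_force: [0.6, -0.4, 0.1]
opening: 0.127
```

servo_tool(deltas=[[[0,0.2,0,0],[0,0.4,0,0],[0,0.6,0,0],[0,0.8,0,0],[0,1.0,0,0]]])

```text
time: 44.95
eef_pos: [0.5344, -0.1896, 0.2298]
tcp_rot: [-0.556, 0.436, 0.558, 0.436]
contact_force: [0.4, 0.4, 0.3]
opening: 0.125
```

servo_tool(deltas=[[[0,0.2,0,0],[-0.05,0.4,0,0],[-0.1,0.6,0,0],[-0.15,0.8,0,0],[-0.2,1.0,0,0]]])

```text
time: 45.45
eef_pos: [0.5141, -0.0898, 0.2309]
tcp_rot: [-0.557, 0.436, 0.557, 0.436]
contact_force: [-0.1, -0.1, 0.2]
opening: 0.123
```

servo_tool(deltas=[[[0,0.2,0,0],[0,0.4,0,0],[0,0.6,0,0],[0,0.8,0,0],[0,1.0,0.05,0]]])

```text
time: 45.95
eef_pos: [0.5137, 0.0101, 0.2353]
tcp_rot: [-0.556, 0.436, 0.557, 0.435]
contact_force: [0.6, -0.1, -1.4]
opening: 0.122
```

servo_tool(deltas=[[[0,0.2,0,0],[0,0.4,0,0],[0,0.6,0,0],[0,0.8,0,0],[0,0.9,0,0]]])

```text
time: 46.45
eef_pos: [0.5141, 0.1003, 0.236]
tcp_rot: [-0.557, 0.435, 0.557, 0.435]
contact_force: [-0.2, -0.1, 0.1]
opening: 0.128
```

```bash
python3 -c "
from h import *
pose();M=wcam();im=snap('wrist','w14');rec('wrist','syringe_1',6)"
```

```text
t 46.45 tcp [0.5141 0.1003 0.236 ] jaw yaw 1.815 op 0.128 F [-0.2 -0.1  0.1]
wrist syringe_1 [0.5   0.097 0.241] 0.96
wrist syringe_1 [0.491 0.158 0.109] 0.96
wrist syringe_1 [0.5   0.176 0.104] 0.93
wrist syringe_1 [0.484 0.189 0.094] 0.77
wrist syringe_1 [0.507 0.145 0.119] 0.59
```

View pics/w14.png

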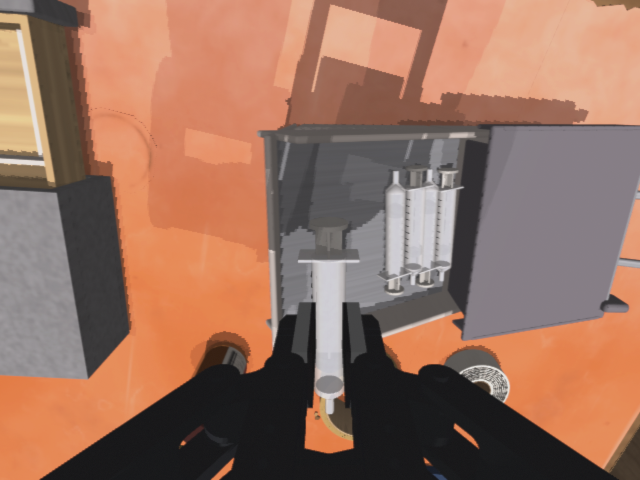

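Four syringes lie in a tidy row at columns 395–447, and the fifth is held over the upper slide. I'll release it, then check all five.

servo_tool(deltas=[[[0,0,-0.2,0],[0,0,-0.4,0],[0,0,-0.6,0],[0,0,-0.87,0],[0,0,-0.87,0]]])

```text
time: 47.05
eef_pos: [0.5131, 0.0984, 0.1466]
tcp_rot: [-0.555, 0.437, 0.558, 0.435]
contact_force: [-0.4, -0.1, 0.1]
opening: 0.127
```

servo_tool(deltas=[[[0,0,0,0],[0,0,0,0],[0,0,0,0],[0,0,0,0],[0,0,0.05,0]]], claw=-0.5)

```text
time: 47.55
eef_pos: [0.5146, 0.0984, 0.1541]
tcp_rot: [-0.557, 0.436, 0.557, 0.436]
contact_force: [0.6, -0.6, -0.1]
opening: 0.25
```

servo_tool(deltas=[[[0,0,0.2,0],[0,0,0.4,0],[0,0,0.6,0],[0,0,0.8,0],[0,0,1.0,0]]])

```text
time: 48.05
eef_pos: [0.515, 0.0985, 0.2558]
tcp_rot: [0.557, -0.436, -0.557, -0.436]
contact_force: [-0.5, -0.4, -0.1]
opening: 0.25
```

```bash
python3 -c "
from h import *
pose();M=wcam();im=snap('wrist','w15');rec('wrist','syringe_1',7)"
```

```text
t 48.05 tcp [0.515  0.0985 0.2558] jaw yaw 1.8136 op 0.25 F [-0.5 -0.4 -0.1]
wrist syringe_1 [0.501 0.172 0.104] 0.91
wrist syringe_1 [0.485 0.187 0.089] 0.87
wrist syringe_1 [0.502 0.129 0.126] 0.73
wrist syringe_1 [0.494 0.158 0.108] 0.67
wrist syringe_1 [0.503 0.148 0.122] 0.63
```

servo_tool(deltas=[[[-0.05,0.2,0,0],[-0.1,0.4,0,0],[-0.15,0.6,0,0],[-0.2,0.8,0,0],[-0.25,1.0,0,0]]], claw=-1)

```text
time: 48.65
eef_pos: [0.4892, 0.1992, 0.2531]
tcp_rot: [-0.557, 0.436, 0.557, 0.435]
contact_force: [0.6, 1.0, -0.4]
opening: -0.001
```

servo_tool(deltas=[[[-0.05,0.2,0,0],[-0.1,0.4,0,0],[-0.15,0.6,0,0],[-0.2,0.8,0,0],[-0.25,1.0,0,0]]])

```text
time: 49.15
eef_pos: [0.4642, 0.2991, 0.2531]
tcp_rot: [-0.557, 0.436, 0.557, 0.435]
contact_force: [-0.2, -1.0, 0.6]
opening: 0.002
```

servo_tool(deltas=[[[-0.05,0.2,0,0],[-0.1,0.4,0,0],[-0.15,0.55,0,0],[-0.15,0.63,0,0],[-0.15,0.63,-0.2,0]]])

```text
time: 49.65
eef_pos: [0.4514, 0.3632, 0.237]
tcp_rot: [0.558, -0.433, -0.556, -0.437]
contact_force: [0.5, 0.1, 0.7]
opening: -0.001
```

Run:
```python
from h import *
pose();M=wcam();im=snap('wrist','w16');rec('wrist','lever_pad',2)
B=[.4913,.1916,.243]
for P in [(.032,.162,.124),(-.032,.162,.124),(-.032,.196,.124),(.032,.196,.124)]:
    u=wpix(M,W(B,P));print(u);cv2.circle(im,tuple(int(v) for v in u),4,(0,0,255),1)
p=get_state()['eef_pos'];print(wpix(M,[p[0],p[1],.124]),W(B,(0,.179,.124)))
cv2.imwrite('pics/w16m.png',np.hstack([im[100:,:],cv2.imread('pics/w15.png')[100:400,150:][:, :0]] ) if 0 else im)
```

```text
t 49.65 tcp [0.4514 0.3632 0.237 ] jaw yaw 1.8148 op -0.001 F [0.5 0.1 0.7]
wrist lever_pad [0.462 0.254 0.125] 0.98
[309.50932235 273.86921197]
[307.9696565  185.02846948]
[359.45306979 185.03743321]
[357.06252509 273.8655474 ]
[326.81954135 230.21125607] [0.44822981 0.36534107 0.124     ]
```

View pics/w16m.png

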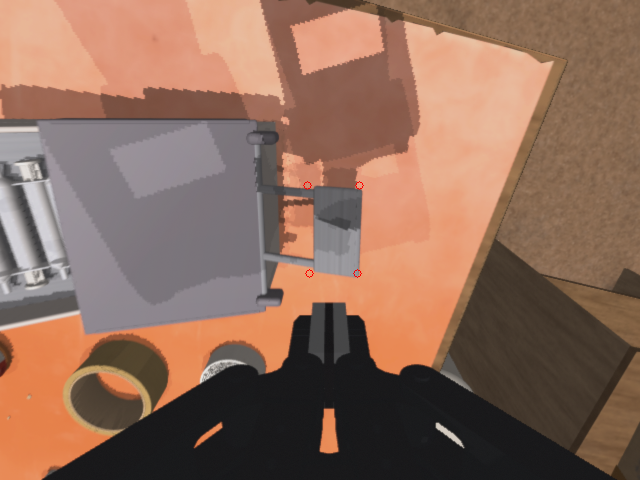

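The pad corners are (315,187), (362,188), (360,276) and (314,270), so its centre is at (338,230) and the tool axis at (327,230). All five syringes are on the slide with the lid shut. I'll shift 7.5 mm and press in stages.

servo_tool(deltas=[[[-0.02,0.075,-0.2,0],[-0.02,0.075,-0.4,0],[-0.02,0.075,-0.6,0],[-0.02,0.075,-0.8,0],[-0.02,0.075,-0.95,0]]])

```text
time: 50.25
eef_pos: [0.4479, 0.3684, 0.1382]
tcp_rot: [-0.557, 0.436, 0.557, 0.436]
contact_force: [-0.6, -0.5, 0.1]
opening: -0.002
```

servo_tool(deltas=[[[0,0,-0.05,0],[0,0,-0.1,0],[0,0,-0.15,0],[0,0,-0.2,0],[0,0,-0.2,0]]])

```text
time: 50.75
eef_pos: [0.4489, 0.3701, 0.1207]
tcp_rot: [0.557, -0.435, -0.557, -0.437]
contact_force: [0.1, 1.9, 4.0]
opening: -0.002
```

servo_tool(deltas=[[[0,0,-0.05,0],[0,0,-0.1,0],[0,0,-0.15,0],[0,0,-0.2,0],[0,0,-0.2,0]]])

```text
time: 51.25
eef_pos: [0.4491, 0.3707, 0.1009]
tcp_rot: [0.557, -0.434, -0.557, -0.438]
contact_force: [0.0, 5.5, 4.7]
opening: -0.002
```

servo_tool(deltas=[[[0,0,-0.03,0],[0,0,-0.06,0],[0,0,-0.07,0],[0,0,-0.07,0],[0,0,-0.07,0]]])

```text
time: 51.75
eef_pos: [0.4492, 0.3705, 0.0943]
tcp_rot: [0.557, -0.434, -0.557, -0.437]
contact_force: [-0.9, 4.1, 4.8]
opening: 0.003
```

servo_tool(deltas=[[[0,0,0,0],[0,0,0,0],[0,0,0,0],[0,0,0,0],[0,0,0,0]]])

```text
time: 52.25
eef_pos: [0.4492, 0.3705, 0.0944]
tcp_rot: [0.557, -0.434, -0.557, -0.438]
contact_force: [-1.0, 4.3, 5.2]
opening: 0.002
```

Run:
```python
from h import *
pose();ims=[]
for c,cr in (('side',(200,380,300,430)),('wrist',(60,360,0,330)),('scene',(200,330,150,320))):
    im=snap(c,'l_'+c);rec(c,'syringe_1',7);a=im[cr[0]:cr[1],cr[2]:cr[3]];ims.append(a)
S=cv2.resize(ims[0],None,fx=2.2,fy=2.2,interpolation=3);w=ims[1];q=cv2.resize(ims[2],None,fx=2.6,fy=1.53,interpolation=3)
o=np.zeros((600,800,3),np.uint8);o[:S.shape[0],:S.shape[1]]=S;o[:300,300:630]=w;o[300:300+min(q.shape[0],300),300:300+q.shape[1]]=q[:300]
cv2.imwrite('pics/c3.png',o)
```

```text
t 52.25 tcp [0.4492 0.3705 0.0944] jaw yaw 1.8133 op 0.002 F [-1.   4.3  5.2]
```

View pics/c3.png

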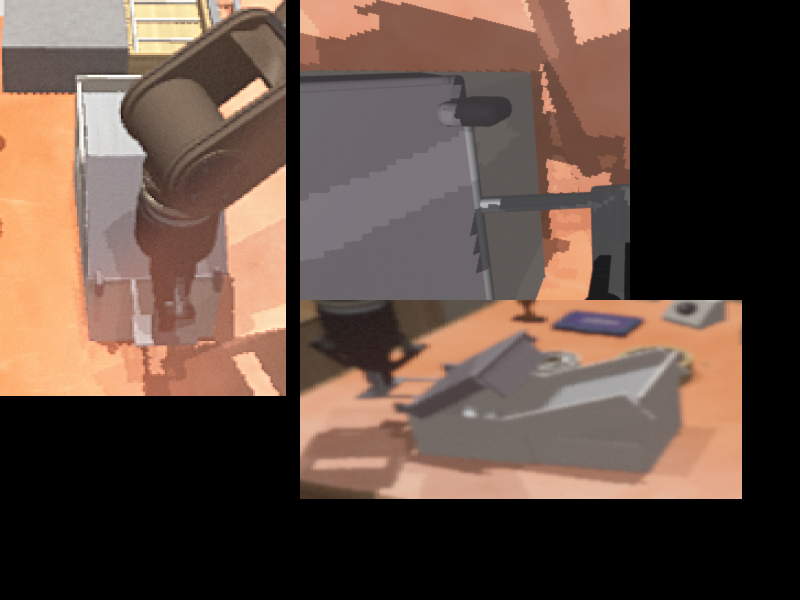

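The lid is well raised and the visible slide is empty. A bright spot shows at scene pixel (217,273), near the side wall under the lid, so I'll work out where it is.

Run:
```python
from h import *
K=calibration('scene');R=np.array(K['R']);t=np.array(K['t']);o=-R.T@t
im=snap('scene','l2')
B=[.4913,.1916,.243];c,s=np.cos(B[2]),np.sin(B[2])
hsv=cv2.cvtColor(im,cv2.COLOR_BGR2HSV)
reg=im[262:285,205:240].max(2);print(reg[::2,::2])
for uv in [(214,273),(217,273),(225,274)]:
    d=R.T@np.linalg.solve(np.array(K['intrinsics']),[*uv,1])
    db=np.array([c*d[0]+s*d[1],-s*d[0]+c*d[1],d[2]]);q=o-np.array([B[0],B[1],0]);ob=np.array([c*q[0]+s*q[1],-s*q[0]+c*q[1],q[2]])
    for X in(-.074,-.065,-.04,0,.04): print(uv,X,np.round(ob+db*(X-ob[0])/db[0],3))
```

```text
[[ 79  76  79  77  80  94 112 114 116 115 114 103 111 112 116 116 117 115]
 [ 78  78  80  82  95 112 114 115 115 115 114 112 112 115 116 115 114 118]
 [ 75  79  82  96 108 113 116 117 113 117 116 114 116 115 115 115 115 115]
 [ 78  83  98 107 113 118 114 116 116 116 114 115 115 114 114 117 116 116]
 [ 87 103 108 108 127 134 123 115 114 114 114 115 116 114 115 113 115 116]
 [104 107 107 110 156 174 133 113 114 117 115 110 115 120 120 118 128 139]
 [111 110 108 113 172 198 156 114 127 140 120 110 116 125 140 145 150 144]
 [116 114 116 114 136 158 142 117 137 152 130 123 145 151 147 129 120 118]
 [114 115 114 116 116 117 117 115 122 125 126 129 133 127 119 114 115 116]
 [115 116 116 118 115 114 115 117 115 116 114 119 116 119 114 116 116 116]
 [115 114 117 117 115 115 115 114 116 114 117 116 116 116 118 115 116 116]
 [114 113 117 115 116 117 117 115 116 115 114 117 118 118 115 116 117 117]]
(214, 273) -0.074 [-0.074  0.053  0.112]
(214, 273) -0.065 [-0.065  0.057  0.104]
(214, 273) -0.04 [-0.04   0.07   0.082]
(214, 273) 0 [0.    0.091 0.048]
(214, 273) 0.04 [0.04  0.111 0.013]
(217, 273) -0.074 [-0.074  0.044  0.113]
(217, 273) -0.065 [-0.065  0.049  0.105]
(217, 273) -0.04 [-0.04   0.061  0.084]
(217, 273) 0 [0.    0.082 0.049]
(217, 273) 0.04 [0.04  0.102 0.015]
(225, 274) -0.074 [-0.074  0.022  0.113]
(225, 274) -0.065 [-0.065  0.027  0.106]
(225, 274) -0.04 [-0.04   0.039  0.084]
(225, 274) 0 [0.    0.058 0.05 ]
(225, 274) 0.04 [0.04  0.077 0.015]
```

Those rays land inside the bin (for example x=0, y=0.085, z≈0.05), so the spot is a syringe glimpsed through the gap beside the lid. I'll hold a little longer, then ease the lever up.

servo_tool(deltas=[[[0,0,0,0],[0,0,0,0],[0,0,0,0],[0,0,0,0],[0,0,0,0]]])

```text
time: 53.1
eef_pos: [0.4492, 0.3705, 0.0944]
tcp_rot: [0.557, -0.434, -0.557, -0.438]
contact_force: [-1.3, 3.1, 4.5]
opening: -0.003
```

servo_tool(deltas=[[[0,0,0.06,0],[0,0,0.12,0],[0,0,0.2,0],[0,0,0.28,0],[0,0,0.36,0]]])

```text
time: 53.6
eef_pos: [0.4474, 0.3678, 0.1282]
tcp_rot: [-0.557, 0.437, 0.557, 0.435]
contact_force: [0.7, 0.6, -0.0]
opening: 0.003
```

servo_tool(deltas=[[[0,0,0.2,0],[0,0,0.4,0],[0,0,0.6,0],[0,0,0.8,0],[0,0,1.0,0]]])

```text
time: 54.1
eef_pos: [0.4468, 0.3684, 0.2279]
tcp_rot: [-0.556, 0.437, 0.557, 0.435]
contact_force: [0.4, 0.1, 0.1]
opening: -0.001
```

servo_tool(deltas=[[[0.05,-0.2,0,0],[0.1,-0.4,0,0],[0.15,-0.6,0,0],[0.2,-0.8,0,0],[0.25,-1.0,0,0]]])

```text
time: 54.6
eef_pos: [0.4718, 0.2679, 0.2272]
tcp_rot: [-0.556, 0.437, 0.558, 0.435]
contact_force: [0.0, -0.5, 0.9]
opening: -0.0
```

servo_tool(deltas=[[[0.05,-0.2,0,0],[0.1,-0.4,0,0],[0.15,-0.6,0,0],[0.2,-0.8,0,0],[0.25,-1.0,0,0]]])

```text
time: 55.1
eef_pos: [0.4968, 0.1681, 0.2272]
tcp_rot: [-0.556, 0.437, 0.558, 0.435]
contact_force: [-0.2, -0.4, -0.1]
opening: -0.001
```

servo_tool(deltas=[[[0,-0.2,0,0],[0,-0.4,0,0],[0,-0.6,0,0],[0,-0.7,0,0],[0,-0.7,0,0]]])

```text
time: 55.6
eef_pos: [0.4973, 0.0983, 0.2276]
tcp_rot: [-0.556, 0.437, 0.557, 0.436]
contact_force: [0.6, 0.6, -0.7]
opening: 0.0
```

Run:
```python
from h import *
pose();w=snap('wrist','w17');rec('wrist','syringe_1',7);rec('wrist','lever_pad',1)
s=snap('scene','s17');rec('scene','syringe_1',3)
o=np.zeros((600,800,3),np.uint8);o[:300,:450]=w[90:390,190:640];S=cv2.resize(s[225:325,165:315],None,fx=3,fy=3,interpolation=3);o[300:600,:450]=S
D=cv2.resize(cv2.imread('pics/l2.png')[240:330,165:280],None,fx=3,fy=3,interpolation=3);o[300:570,455:800]=D
cv2.imwrite('pics/c4.png',o)
```

```text
t 55.6 tcp [0.4973 0.0983 0.2276] jaw yaw 1.8115 op 0.0 F [ 0.6  0.6 -0.7]
wrist syringe_1 [ 0.486 -0.145  0.035] 0.26
wrist lever_pad [0.467 0.238 0.122] 0.92
scene syringe_1 [0.702 0.022 0.059] 0.41
```

View pics/c4.png

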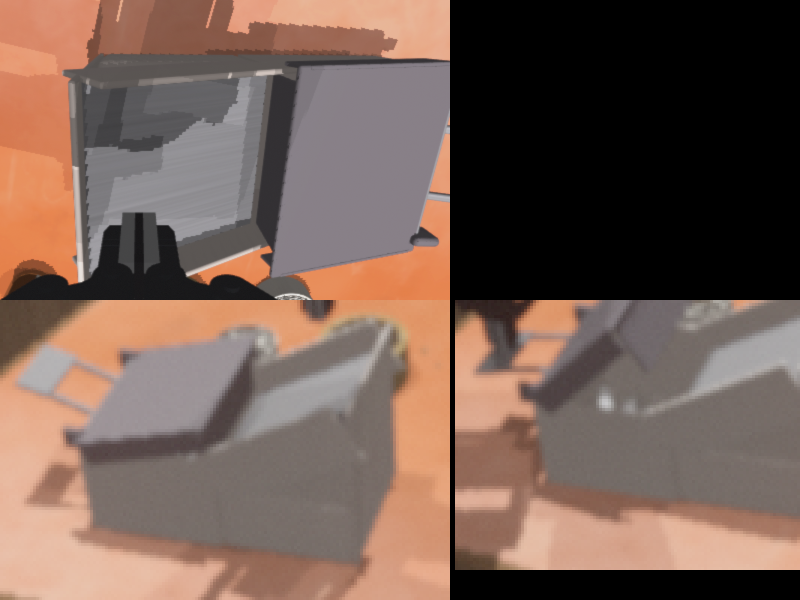

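The slide is empty, the lid is shut as at the start, and the syringes are in the bin. Now I'll push the drawer home, closed fingers against the handle bar.

servo_tool(deltas=[[[0,-0.2,0,0],[0,-0.4,0,0],[0,-0.6,0,0],[0,-0.8,0,0],[0,-1.0,0,-0.031]]])

```text
time: 56.35
eef_pos: [0.498, -0.001, 0.2283]
tcp_rot: [-0.546, 0.449, 0.546, 0.449]
contact_force: [-0.1, -0.0, 0.5]
opening: -0.001
```

servo_tool(deltas=[[[0,-0.2,0,0],[0,-0.4,0,0],[0,-0.6,0,0],[0,-0.8,0,0],[0,-1.0,0,0]]])

```text
time: 56.85
eef_pos: [0.4981, -0.1011, 0.2283]
tcp_rot: [-0.546, 0.449, 0.546, 0.449]
contact_force: [-0.1, 0.4, 0.0]
opening: -0.003
```

servo_tool(deltas=[[[0,-0.2,0,0],[0,-0.4,0,0],[0,-0.6,0,0],[0,-0.8,0,0],[0,-1.0,0,0]]])

```text
time: 57.35
eef_pos: [0.4983, -0.2011, 0.2283]
tcp_rot: [-0.546, 0.449, 0.546, 0.449]
contact_force: [-0.1, 0.4, -0.0]
opening: 0.002
```

servo_tool(deltas=[[[-0.1,-0.2,0,0],[-0.2,-0.4,0,0],[-0.3,-0.6,0,0],[-0.4,-0.8,0,0],[-0.5,-1.0,0,0]]])

```text
time: 57.85
eef_pos: [0.448, -0.3011, 0.2283]
tcp_rot: [-0.546, 0.449, 0.546, 0.449]
contact_force: [-0.1, -0.7, 0.2]
opening: 0.001
```

servo_tool(deltas=[[[-0.2,-0.06,0,0],[-0.4,-0.12,0,0],[-0.6,-0.2,0,0],[-0.82,-0.23,0,0],[-0.82,-0.23,0,0]]])

```text
time: 58.35
eef_pos: [0.3649, -0.3238, 0.2282]
tcp_rot: [-0.546, 0.45, 0.546, 0.45]
contact_force: [0.7, -0.5, -0.1]
opening: -0.001
```

Run:
```python
from h import *
pose();M=wcam();snap('wrist','w18');rec('wrist','cabinet_drawer0_handle',2);rec('wrist','syringe_1',4);print(get_state()['qpos'])
```

```text
t 58.35 tcp [ 0.3649 -0.3238  0.2282] jaw yaw 1.7634 op -0.001 F [ 0.7 -0.5 -0.1]
wrist cabinet_drawer0_handle [ 0.466 -0.296  0.039] 0.85
[-9.31267763e-01 -1.30575015e-01  2.02525826e+00  5.17777614e-04
  1.24639274e+00 -2.69669048e+00]
```

servo_tool(deltas=[[[0,0,-0.2,0],[0,0,-0.4,0],[0,0,-0.6,0],[0,0,-0.8,0],[0,0,-1.0,0]]])

```text
time: 59.0
eef_pos: [0.3671, -0.3236, 0.1276]
tcp_rot: [0.547, -0.449, -0.546, -0.449]
contact_force: [0.6, 1.1, -0.0]
opening: -0.001
```

servo_tool(deltas=[[[0,0,-0.2,0],[0,0,-0.4,0],[0,0,-0.6,0],[0,0,-0.8,0],[0,0,-0.95,0]]])

```text
time: 59.5
eef_pos: [0.3668, -0.3232, 0.0319]
tcp_rot: [-0.546, 0.449, 0.547, 0.449]
contact_force: [-0.5, -0.0, -0.8]
opening: 0.003
```

servo_tool(deltas=[[[0.1,0.02,0,0],[0.2,0.04,0,0],[0.3,0.06,0,0],[0.4,0.08,0,0],[0.5,0.1,0,0]]])

```text
time: 60.0
eef_pos: [0.4175, -0.3142, 0.0341]
tcp_rot: [0.547, -0.449, -0.546, -0.449]
contact_force: [-1.2, -0.8, 0.0]
opening: 0.0
```

servo_tool(deltas=[[[0.1,0.02,0,0],[0.2,0.04,0,0],[0.3,0.06,0,0],[0.4,0.08,0,0],[0.5,0.1,0,0]]])

```text
time: 60.5
eef_pos: [0.4669, -0.3039, 0.0334]
tcp_rot: [0.546, -0.449, -0.546, -0.449]
contact_force: [-1.1, -1.3, 0.9]
opening: -0.0
```

servo_tool(deltas=[[[0.1,0.02,0,0],[0.18,0.035,0,0],[0.26,0.05,0,0],[0.34,0.065,0,0],[0.4,0.08,0,0]]])

```text
time: 61.0
eef_pos: [0.5066, -0.2958, 0.0332]
tcp_rot: [0.546, -0.449, -0.546, -0.449]
contact_force: [-0.6, -1.4, 0.4]
opening: -0.005
```

Contact force is about 1 N, as expected for the drawer's friction. I'll press the last few millimetres in small steps until it stops.

servo_tool(deltas=[[[0.01,0.002,0,0],[0.02,0.004,0,0],[0.03,0.006,0,0],[0.04,0.008,0,0],[0.05,0.01,0,0]]])

```text
time: 61.5
eef_pos: [0.5101, -0.2948, 0.0331]
tcp_rot: [-0.545, 0.449, 0.547, 0.449]
contact_force: [-4.3, -2.6, 1.9]
opening: -0.001
```

servo_tool(deltas=[[[0.01,0.002,0,0],[0.02,0.004,0,0],[0.03,0.006,0,0],[0.03,0.006,0,0],[0.03,0.006,0,0]]])

```text
time: 62.0
eef_pos: [0.5102, -0.2948, 0.0331]
tcp_rot: [-0.544, 0.451, 0.549, 0.447]
contact_force: [-12.8, -1.5, 6.7]
opening: -0.001
```

The drawer has hit its home stop: the position no longer changes and the force rises to 13 N. I'll back off, rise, and run a final check.

servo_tool(deltas=[[[-0.1,-0.02,0,0],[-0.2,-0.04,0,0],[-0.3,-0.06,0,0],[-0.4,-0.08,0,0],[-0.4,-0.08,0,0]]])

```text
time: 62.5
eef_pos: [0.4728, -0.3024, 0.0331]
tcp_rot: [-0.546, 0.45, 0.546, 0.45]
contact_force: [-0.8, -0.4, -0.1]
opening: 0.002
```

servo_tool(deltas=[[[0,0,0.2,0],[0,0,0.4,0],[0,0,0.6,0],[0,0,0.8,0],[0,0,1.0,0]]])

```text
time: 63.0
eef_pos: [0.4742, -0.3023, 0.1342]
tcp_rot: [0.546, -0.449, -0.546, -0.449]
contact_force: [0.5, 0.4, 0.2]
opening: -0.002
```

servo_tool(deltas=[[[0,0,0.2,0],[0,0,0.4,0],[0,0,0.6,0],[0,0,0.8,0],[0,0,1.0,0]]])

```text
time: 63.5
eef_pos: [0.4741, -0.3022, 0.2342]
tcp_rot: [0.546, -0.449, -0.546, -0.449]
contact_force: [-0.5, 0.5, 0.7]
opening: 0.001
```

Run:
```python
from h import *
pose();b=snap('scene','s18');s=snap('side','d18')
for c in('scene','side'):
    for q in ('syringe_1','amber_bottle','tape_roll','label_roll','cabinet_drawer0_handle'): rec(c,q,1)
# pixel change against the start picture: mean grey diff in windows (cabinet front, bin lid+lever, bystanders)
for n,a,o,ws in (('scene',b,'scene0',{'cab':(280,345,350,495),'bin':(230,315,165,300)}),('side',s,'side0',{'bin':(230,350,330,405),'rolls':(275,355,255,305),'bottle':(230,275,275,305)})):
    z=cv2.imread(f'pics/{o}.png')
    for k,(r0,r1,c0,c1) in ws.items():
        A=cv2.cvtColor(a[r0:r1,c0:c1],6).astype(np.float32);Z=cv2.cvtColor(z[r0:r1,c0:c1],6).astype(np.float32)
        sh,resp=cv2.phaseCorrelate(Z,A);print(n,k,'diff',round(float(np.abs(A-Z).mean()),1),'shift',np.round(sh,2),round(resp,2))
```

```text
t 63.5 tcp [ 0.4741 -0.3022  0.2342] jaw yaw 1.7648 op 0.001 F [-0.5  0.5  0.7]
scene amber_bottle [0.705 0.023 0.061] 0.55
scene tape_roll [0.737 0.175 0.049] 0.53
scene label_roll [0.684 0.295 0.035] 0.62
scene cabinet_drawer0_handle [ 0.561 -0.29   0.05 ] 0.69
side amber_bottle [0.717 0.046 0.065] 0.88
side tape_roll [0.714 0.196 0.032] 0.83
side label_roll [0.675 0.317 0.03 ] 0.94
side cabinet_drawer0_handle [ 0.544 -0.25   0.066] 0.67
scene cab diff 9.3 shift [ 0.09 -0.04] 0.95
scene bin diff 29.2 shift [0.42 0.12] 0.57
side bin diff 8.5 shift [0.65 0.02] 0.65
side rolls diff 3.1 shift [ 0.03 -0.02] 0.99
side bottle diff 6.0 shift [-0.1   0.35] 0.75
```

```bash
python3 -c "
from h import *
pose();print(sign_off())"
```

```text
t 64.1 tcp [ 0.4738 -0.3022  0.2326] jaw yaw 1.7648 op 0.002 F [-0.2 -0.3  0.2]
the job is handed in; nothing more can be done
None
```

The job is handed in at 64 s of the 210 s allowed; `sign_off` gives no verdict.

**What I did:** I pulled the drawer to its stop and laid all five syringes crosswise on the slide, head to tail, with the lid shut. I then held the lever down for over 1 s, eased it up so the lid closed, and pushed the drawer home.

**Last checks:**
- **Slide and lid:** All five syringes were found on the slide before the press. After it, the slide was empty and the lid looked shut in the pictures.
- **Drawer:** It met its home stop at 13 N. The cabinet front is within 0.1 pixel of the start picture.
- **Bystanders:** The bottle and tape roll are found within about 5 mm of their start positions. The label roll is too, by the side camera. The scene camera's only start report for that roll was on the bottle, so it gives no comparison. The rolls' picture shift is under 0.1 pixel and the bottle's about 0.35.

**Not confirmed:**
- **Syringes in the bin:** I could not see them individually. I infer they are inside from the empty slide, and from bright spots seen through the gap by the raised lid, on sight lines into the bin.
- **Bin picture match:** The bin region matched the start picture less cleanly, with shifts up to 0.65 pixel. I put this down to the arm and its shadow, but did not check.
- **Stray network reports:** Two weak syringe reports at the end (0.26 and 0.41) were by the drawer's side wall and on the amber bottle. I took both as false.

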